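# Park the captive bottle opener on its joggled rail

### The job

The flap is about to be folded up: slide the bottle opener along its bent rail, round both corners and over the sprung catch, and press it gently but firmly home against the stop at the far end, so that the catch springs up behind it. The rail has been knocked out of true, so ease the opener along by feel without forcing it against the rod; then let go so that it hangs free, and leave the other things on the flap where they are.

Things in the scene. Friction and masses are not known exactly. Their poses are not given: they have to be found in the camera images.
- rail: Bent rail of 8 mm round stainless rod, fixed on two feet. Origin on the flap midway between the feet, z up; points are in its frame, in mm. As made, its axis runs level at z = 190: working leg along +y at x = -40, slanting leg, parking leg along +y at x = 40. KNOCKED OUT OF TRUE from y = -85 to 95: there it lies up to 7 mm sideways and 9 mm up or down off these lines, and must be followed by feel.
- rail_corner1 (a point): First corner as made, (-40,-28,190) in the rail's frame: where the axes of the working leg and the slanting leg would meet. The bend has a radius of 40 mm on the rod's axis and turns 55 deg to the right as the opener travels (seen from above). The rod itself is off this drawn line by some mm. Axes as the rail's.
- rail_corner2 (a point): Second corner as made, (40,28,190) in the rail's frame: where the axes of the slanting leg and the parking leg would meet. Bend radius 40 mm, turning 55 deg back to the left. The rod itself is off this drawn line by some mm. Axes as the rail's.
- rail_start (a point): Point on the rod's axis at the working end, (-40,-160,190) in the rail's frame (true there). A fixed collar, 18 mm in diameter, ends the working leg 4 mm behind it; behind that the rod turns down to its foot. Axes as the rail's; y points along the leg towards corner 1. The rod would take a set if loaded sideways with over 15 N.
- eye (a point): Centre of the opener's eye: a round boss 30 mm in outside diameter, 14 mm long along the rail, with an 11.5 mm hole threaded on the rod (1.75 mm play all round; it hangs 1.75 mm below the rod's axis). y along the hole, z up. Best taken from above across the 30 mm, one finger on each side of the rod. It starts on the working leg, 64 to 124 mm before corner 1.
- opener: The opener, a one-piece steel casting of 70 to 180 g hanging by its eye; origin and axes as eye. Below the boss a neck 12 mm wide (x), 8 mm thick (y), to 47 mm below the origin, then a flat bar up to 32 mm wide (x) and 4 mm thick (y) to 99 mm below it.
- stop: The stop: a steel collar 18 mm in diameter and 12 mm long fixed on the parking leg, a small screw on top. Origin at the centre of the face that meets the eye, (40,150,190) in the rail's frame; y points along the leg into the stop. The eye's centre is 7 mm before the origin when home.
- stop_face (a point): Same point and axes as stop.
- catch (a joint): Sprung catch in a slot on top of the parking leg: bent spring strip 4 mm wide, 4.5 mm high. Seen from the stop's face its ramp begins 33 mm before, its top is 21.5 mm before, it ends 16.5 mm before; the parked eye has 2.5 mm play. Value in m: 0 up, grows as pushed down (2 N + 0.5 N/mm, travel 6 mm). Pushing the eye over it takes about 2 to 8 N.
- tray: Bystander: bamboo tray, 120 x 220 x 22 mm, lying under the rail; origin under its centre.
- shaker: Bystander: white ceramic salt shaker, 42 mm wide, 63 mm high, standing on the tray; origin under its centre.
- timer: Bystander: black plastic push-button timer, 62 x 62 x 26 mm, on the tray; origin under its centre.
- mug: Bystander: yellow ceramic mug, 80 mm wide, 95 mm high, on the robot's side of the rail; origin under its centre.
- bowl: Bystander: white bowl, 110 mm wide, 45 mm high, on the right; origin under its centre.
- acrylic: Bystander: clear acrylic box with a hinged lid, 110 x 150 x 69 mm, with a clear knob 35 mm high on the lid, beyond the rail; origin under its centre.
- beer: Bystander: capped brown glass bottle, 62 mm wide, 220 mm high, beyond the rail; origin under its centre.
- plate: Bystander: white plate, 150 mm wide, on the left; origin under its centre.

How it is judged (in metres and radians):
On the way, in this order (a step that is already met when the one before it is completed fails the run):
1. the opener's eye is round both corners, on the parking leg and still short of the catch (y of eye in the frame of stop between -0.1 and -0.035 m), for 0.05 s.
2. the eye is past the catch and pressed home against the stop with at least 3 N (y of eye in the frame of stop above -0.0082 m and contact force between opener and stop above 3 N), for 0.1 s.
At the end, for the whole second after the job is handed in: The opener hangs at rest (under 30 mm/s), within 0.2 rad of upright, its eye on the parking leg between catch and stop: its centre 4 to 11.5 mm before the stop's face and within 13 mm of the face's centre, with the catch sprung up again behind it (within 1.2 mm of fully up) (y of eye in the frame of stop between -0.0115 and -0.004 m and distance between eye and stop_face below 0.013 m and value of joint catch below 0.0012 m and angle between opener's own z axis and vertical below 0.2 rad and linear speed of opener below 0.03 m/s); the robot touches nothing.
It fails at once if the opener is forced against the rail, its catch or its stop with more than 15 N (contact force between opener and rail above 15 N).
It fails at once if another thing on the flap is shifted by more than 20 mm (distance of any of tray, shaker, timer, mug, bowl, acrylic, beer, plate from where it was at the start of the episode above 0.02 m).
It also fails if it takes over 72 s, if anything falls off the work surface, if the arm or the gripper's body presses on something with over 40 N, if the wrist force passes 120 N, or if a joint passes its speed limit or range.

### The arm

A 7-joint arm with a two-finger parallel gripper is mounted at the origin on the work surface. World frame = base frame: x ahead of the robot, y to its left, z up, the work surface at z = 0. Lengths are in mm, angles in rad, forces in N, time in s.
With the tool pointing down it reaches from about 400 to 875 mm from the base axis. Payload 4.4 kg.
Tool frame: the origin (TCP) lies on the centre line of the jaws, within the pads' length; the fingertips stand 25 mm ahead of it and the grasp point (between the pads) lies 6 mm ahead of it; x points along the fingers, y is the direction in which the jaws open and shut, and the axes are right-handed (so a half turn about x gives the same grasp; the last joint's range is limited). The gripper opens to 85 mm and grips with 20 to 120 N. Pads are 22 mm wide; open, the fingers measure 114 mm over their backs; the gripper's body (76 mm by 85 mm) begins 54 mm behind the grasp point. The pads swing forward as they close: fully open they stand 13 mm farther back than shut.
Start: joints at [1.244, 0.628, 0.038, 1.517, -0.027, 0.996, -0.02], TCP at [167.631, -628.026, 256.313] pointing down, gripper open.
Joint ranges: [-3.06, 3.06], [-0.37, 2.12], [-1.25, 1.32], [0.18, 2.47], [-1.1, 4.24], [0.23, 1.98], [-2.94, 2.94]. Speed limits (rad/s): [2.57, 2.57, 3.14, 3.14, 3.14, 3.14, 3.14].

### API

Orientations are given as [roll, pitch, yaw] about the fixed x, y, z axes, in that order (R = Rz(yaw) Ry(pitch) Rx(roll)).
In Python, from cell import * gives the robot as it stands. The module is installed in compiled form; this text tells all that it offers.
- The arm moves only by the tool jog_arm, never from a script. Its argument "series" is a list of rows, each a list of 3 entries, a list of its own where there are three numbers: the turn, a rotation vector about the tool's x, y, z in degrees, then the shift along the tool's x, y, z in mm, then the gripper's target within -1 to 1 (shut at 1, half-way at 0, fully open at -1). In form: [[[rx, ry, rz], [dx, dy, dz], hand], ...]. A call has 1 to 8 rows; each row shifts and turns the commanded pose from where the row before left it, along the tool's axes as they then stand; what a row does not reach is not made up. A row lasts 1/8 s, in which the tool goes at most 62.5 mm and 10.7 degrees, less where a joint would pass 70% of its speed; a pose out of reach is approached as far as the arm can. A call is refused whole if a number of a shift passes 62.5 or a number of a turn 10.7, either way. A call with a gripper value outside its range is refused whole. The fingers move at their own pace and stop on an object; the grip force is fixed at half the most. Time passes only in rows, so rows that do not move let the fingers close. It gives the time, the measured TCP pose, the force and the opening at its end, in the units of the state.
- read_state(): the state, without advancing time (a new reading comes with each control period).
- get_image(name): name is "scene" or "top" or "wrist"; returns a dict with "img" (480x640x3 uint8, red, green, blue), "range_z" (480x640 float32, mm along the optical axis (not along the pixel's ray), 0 where there is no reading), "fovy" (degrees; the focal length in pixels is half the picture's height over the tangent of half this angle, whatever the lens; pixels are square), "cx", "cy" (the principal point, pixels), "cam_to_world" (4x4, takes a point from camera to world coordinates). Camera axes: x right, y up, looking along -z (the intrinsics and any distortion apply to the point x, -y, -z); pixel columns grow to the right and rows downward; lengths in mm; the calibration is good to about 2 mm. A picture is of the moment at which its call begins.
- finish_job(): hands the job in, once; it reports no verdict.
The state is a dict: "clock": time; "qpos": joint angles; "qd": joint speeds; "tau": joint torques, N m; "eef_pos": TCP position; "tool_rot": TCP orientation; "force": force on the tool from outside, world axes, zero at the start; "torque": the same for the moment, N m; "width": finger opening in mm.
Only numpy, scipy, OpenCV 4.12 (cv2) and the standard library are available. Lean on these libraries where they do the work, as an engineer would, in place of code of your own. Each camera call takes 0.05 s, during which the arm holds its last target. There are 200 camera calls.

## Working session

There is one attempt and no reset: what is moved stays moved. The work goes in short steps, Python scripts to look and compute and a tool call to move; the robot and the scene stay as the last step left them, time stands still between calls to the robot, and variables do not carry over. Pictures are saved under pics/ and viewed, about 8 in all and at most 12, crops included, and the job is handed in when it is done.

Besides the shell and the picture viewer there is one more tool, called after "Emit:" as name(argument=value, ...) on one line, values as JSON. jog_arm: Moves the arm, as the interface text tells. Its arguments: {"type":"object","properties":{"series":{"type":"array"}},"required":["series"]}

```bash
mkdir -p pics
cat > h.py <<'E'
from cell import *
import numpy as np, cv2
def save(d,name,crop=None,scale=1):
    im=d["img"][:,:,::-1]
    if crop: a,b,c,e=crop; im=im[a:b,c:e]
    cv2.imwrite("pics/"+name,cv2.resize(im,None,fx=scale,fy=scale,interpolation=cv2.INTER_CUBIC))
def ray(d,u,v):
    f=240/np.tan(np.radians(d["fovy"])/2); M=np.array(d["cam_to_world"])
    r=np.stack([(np.asarray(u,float)-d["cx"])/f,-(np.asarray(v,float)-d["cy"])/f,-np.ones_like(np.asarray(u,float))],-1)
    return M[:3,3], r@M[:3,:3].T
def onz(d,u,v,z):
    o,r=ray(d,u,v); return o+r*((z-o[2])/r[...,2])[...,None]
def dep(d,u,v):
    o,r=ray(d,u,v); return o+r*d["range_z"][np.asarray(v).astype(int),np.asarray(u).astype(int)][...,None]
E
python3 - <<'E'
from h import *
s=read_state(); print({k:np.round(v,3).tolist() for k,v in s.items()})
for n in("scene","top"):
    d=get_image(n); save(d,n+".png"); print(n,{k:d[k] for k in d if k not in("img","range_z")}, (d["range_z"]>0).mean())
    np.savez(n,**d)
E
```

```text
{'clock': 0.0, 'qpos': [1.244, 0.629, 0.038, 1.518, -0.027, 0.996, -0.02], 'qd': [-0.001, -0.001, 0.001, 0.001, 0.0, 0.0, -0.0], 'tau': [0.001, -56.34, 1.226, -19.344, 0.011, 0.011, 0.0], 'eef_pos': [167.458, -627.429, 255.378], 'tool_rot': [-1.546, 1.569, 1.856], 'force': [-0.202, -0.176, -0.543], 'torque': [0.03, 0.015, 0.05], 'width': 85.405}
scene {'fovy': 44.59430185082816, 'cx': 323.4548642552311, 'cy': 228.96673439444044, 'cam_to_world': array([[ 7.52678888e-01, -4.09093971e-01,  5.15864919e-01,
         1.20434356e+03],
       [ 6.58383475e-01,  4.64839904e-01, -5.91992453e-01,
        -7.20034002e+02],
       [ 2.38594434e-03,  7.85217159e-01,  6.19215892e-01,
         8.91665519e+02],
       [ 0.00000000e+00,  0.00000000e+00,  0.00000000e+00,
         1.00000000e+00]])} 0.9961100260416667
top {'fovy': 46.0107464129856, 'cx': 317.1814661905633, 'cy': 235.93745880679757, 'cam_to_world': array([[-1.89508496e-03,  9.83422765e-01, -1.81317603e-01,
         4.03094610e+02],
       [-9.99934995e-01,  1.75085782e-04,  1.14006863e-02,
         5.72774548e+00],
       [ 1.12434406e-02,  1.81327422e-01,  9.83358506e-01,
         1.20630221e+03],
       [ 0.00000000e+00,  0.00000000e+00,  0.00000000e+00,
         1.00000000e+00]])} 0.9959407552083334
```

View pics/scene.png

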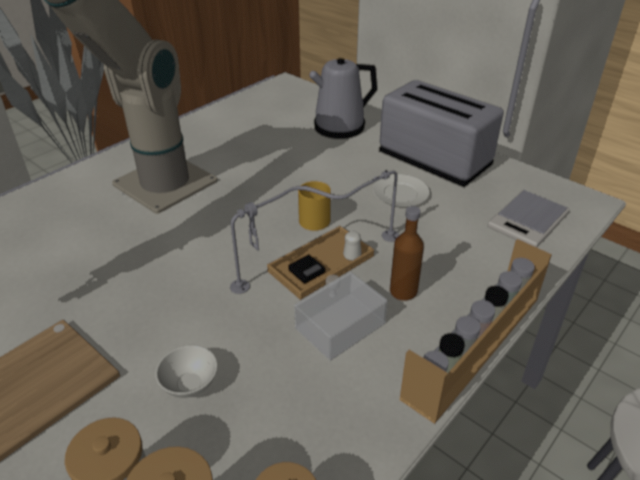

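View pics/top.png

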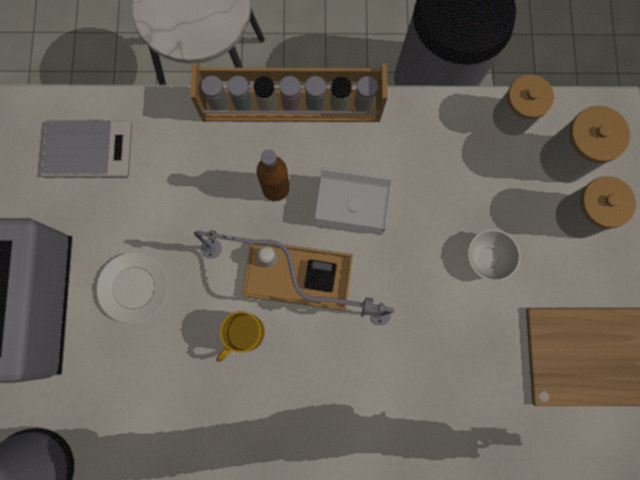

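The scene shows the rail from about (380,312) (working end, with the eye near (370,305)) to (200,236) (parking end) in the top view. The tray, shaker and timer are under it. Next I'll take close crops and measure the rod.

Run:
```python
from h import *
d=dict(np.load("top.npz")); e=dict(np.load("scene.npz"))
a=cv2.resize(d["img"][215:335,185:405,::-1],None,fx=3.6,fy=3.6,interpolation=cv2.INTER_CUBIC)
b=cv2.resize(e["img"][150:310,210:430,::-1],None,fx=3.6,fy=3.6,interpolation=cv2.INTER_CUBIC)
cv2.imwrite("pics/a.png",a);cv2.imwrite("pics/b.png",b[:, :])
for n,q in(("top",d),("scene",e)):
    v,u=np.mgrid[0:480,0:640]; P=dep(q,u,v)
    m=(P[...,2]>165)&(P[...,2]<225)&(P[...,0]>400)&(P[...,0]<800)&(P[...,1]>-300)&(P[...,1]<300)
    print(n,m.sum())
    Q=P[m]; 
    for y in range(-220,240,15):
        k=Q[(Q[:,1]>=y)&(Q[:,1]<y+15)]
        if len(k): print(y+7,len(k),np.round(np.median(k,0),1),np.round(k.min(0)),np.round(k.max(0)))
```

```text
top 1517
-153 1 [ 456.5 -145.1  176.7] [ 457. -145.  177.] [ 457. -145.  177.]
-138 31 [ 457.6 -136.6  188.3] [ 453. -143.  165.] [ 463. -130.  194.]
-123 62 [ 460.  -120.8  196. ] [ 452. -129.  188.] [ 468. -115.  201.]
-108 58 [ 464.1 -104.8  196.4] [ 452. -115.  188.] [ 479. -101.  204.]
-93 126 [463.9 -93.7 198.2] [ 450. -100.  176.] [479. -86. 206.]
-78 37 [468.1 -77.1 192.1] [463. -84. 189.] [472. -70. 198.]
-63 38 [470.1 -62.6 193.3] [466. -70. 189.] [476. -55. 197.]
-48 37 [473.3 -46.7 193.1] [468. -54. 189.] [477. -41. 198.]
-33 39 [475.2 -32.3 192.4] [472. -39. 189.] [479. -25. 197.]
-18 32 [476.1 -17.1 193.8] [473. -23. 191.] [479. -11. 197.]
-3 36 [477.   -1.9 194.5] [473.  -9. 191.] [481.   3. 197.]
12 44 [480.5  12.4 193.8] [474.   5. 191.] [488.  20. 198.]
27 69 [495.   30.3 194.1] [481.  21. 189.] [519.  34. 200.]
42 137 [535.2  41.4 192.8] [499.  36. 187.] [569.  49. 198.]
57 49 [570.2  56.1 191.7] [557.  51. 186.] [579.  64. 196.]
72 171 [725.1  74.4 208.3] [573.  65. 165.] [746.  80. 224.]
87 198 [724.2  87.2 217.7] [577.  80. 165.] [747.  95. 224.]
102 45 [581.3 1
[... 1468 characters left out ...]
.  51. 187.] [583.  65. 196.]
72 316 [737.7  72.7 194.7] [577.  66. 165.] [750.  80. 224.]
87 113 [740.1  84.2 216.6] [579.  80. 166.] [749.  94. 224.]
102 24 [584.7 101.1 192.8] [581.  95. 186.] [738. 109. 220.]
117 23 [586.1 118.1 193.2] [580. 110. 189.] [591. 125. 197.]
132 19 [587.7 133.3 193.5] [583. 125. 187.] [592. 140. 198.]
147 22 [590.4 147.8 193.6] [584. 140. 189.] [592. 154. 197.]
162 30 [592.4 162.5 193.9] [586. 155. 188.] [597. 170. 198.]
177 49 [596.8 180.3 193.1] [586. 171. 182.] [604. 185. 204.]
192 21 [599.2 189.3 195.5] [591. 186. 187.] [604. 198. 202.]
207 22 [600.4 208.1 189.1] [596. 200. 175.] [606. 214. 195.]
222 21 [601.2 217.8 173. ] [596. 215. 166.] [605. 222. 187.]
```

View pics/a.png

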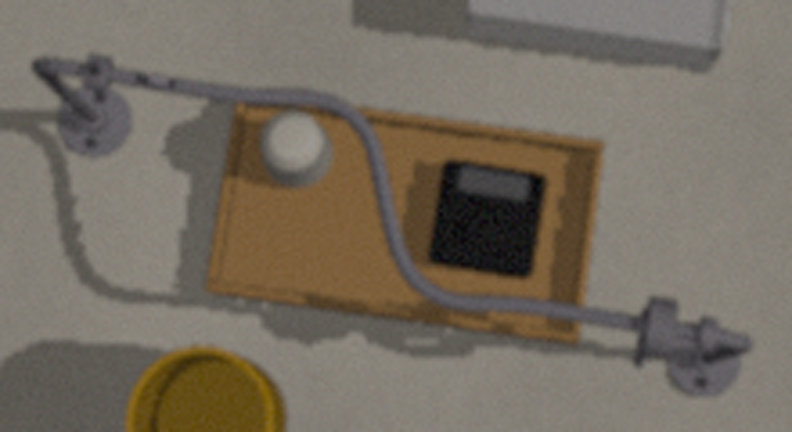

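View pics/b.png

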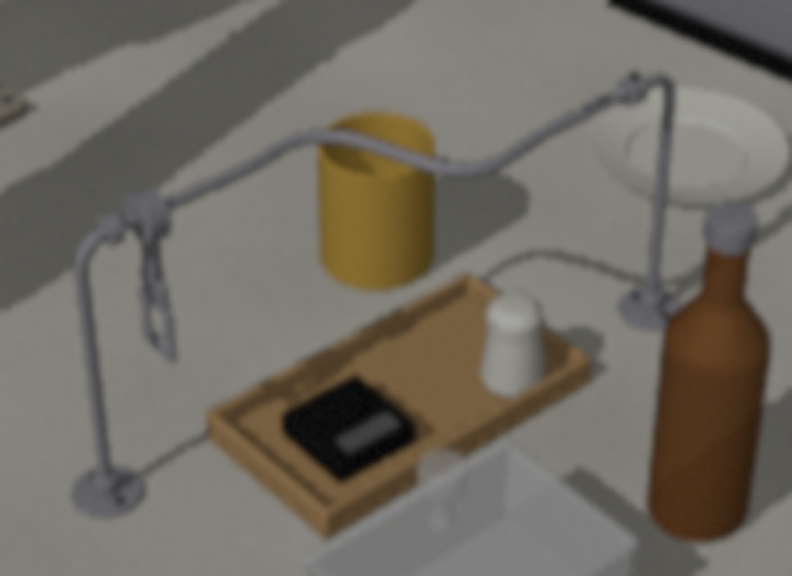

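The rod, eye (near world (466,-95)) and stop collar (near (594,181)) are clear in both crops. Next I'll trace the rod's centreline from both views and fit the rail's frame on its true ends.

```bash
cat > rod.py <<'E'
from h import *
from scipy.spatial import cKDTree
from scipy.optimize import least_squares
def line(q):
    v,u=np.mgrid[0:480,0:640]; P=dep(q,u,v)
    m=(P[...,2]>180)&(P[...,2]<206)&(P[...,0]>440)&(P[...,0]<625)&(P[...,1]>-150)&(P[...,1]<222)
    px=np.stack([u[m],v[m]],1).astype(float); Q=P[m]
    t=cKDTree(px); nb=t.query_ball_point(px,4.5)
    return np.array([px[k].mean(0) for k in nb]), np.array([Q[k].mean(0) for k in nb]), px, Q
def proj(q,X):
    M=np.linalg.inv(q["cam_to_world"]); p=X@M[:3,:3].T+M[:3,3]; f=240/np.tan(np.radians(q["fovy"])/2)
    return np.stack([q["cx"]-f*p[...,0]/p[...,2],q["cy"]+f*p[...,1]/p[...,2]],-1)
d=dict(np.load("top.npz")); e=dict(np.load("scene.npz"))
cT,QT,_,_=line(d); cS,QS,_,_=line(e)
ks=cKDTree(cS); out=[]
zs=np.arange(170,212,.25)
for c,Q in zip(cT,QT):
    X=np.array([onz(d,c[0],c[1],z) for z in zs]); p=proj(e,X)
    near=ks.query(p,k=6)[1]; 
    # distance to local line through neighbours' tangent
    dist=[]
    for pp,n in zip(p,near):
        k=ks.query_ball_point(cS[n[0]],7); A=cS[k]; mu=A.mean(0); t=np.linalg.svd(A-mu)[2][0]
        dd=(pp-mu)@np.array([-t[1],t[0]]); dist.append(dd+ (99 if np.hypot(*(pp-cS[n[0]]))>6 else 0))
    dist=np.abs(dist); i=dist.argmin()
    if dist[i]<.3: out.append(X[i])
T=np.array(out)
# depth centreline points: both views
np.savez("rod",T=T,QT=QT,QS=QS)
# frame fit from true legs using the triangulated points
def fr(p,X): c,s=np.cos(p[2]),np.sin(p[2]); r=X[:,:2]-p[:2]; return np.stack([r@[c,s],r@[-s,c]],1)
for n,X in(("tri",T),("dT",QT),("dS",QS)):
    yf=X[:,1]
    W=X[(yf>125)&(yf<167)]; V=X[(yf>-84)&(yf<-72)]
    f=lambda p: np.r_[fr(np.r_[p[0],30,p[1]],W)[:,0]-40, fr(np.r_[p[0],30,p[1]],V)[:,0]+40]
    r=least_squares(f,[530,-.13],loss="soft_l1"); print(n,r.x,np.abs(r.fun).mean())
E
python3 rod.py
python3 - <<'E'
from h import *
z=np.load("rod.npz"); 
for y in list(range(-130,215,8)):
    print(y,end=" ")
    for n in("T","QT","QS"):
        X=z[n]; k=X[np.abs(X[:,1]-y)<5]; print(len(k),np.round(np.median(k,0)[[0,2]],1) if len(k) else "",end=" | ")
    print()
E
```

```text
tri [ 5.26630403e+02 -1.66248850e-01] 0.16569505115635214
dT [ 5.26261335e+02 -1.65005404e-01] 0.17876362922710035
dS [ 5.29579473e+02 -1.66331231e-01] 0.35291949299180364
-130 22 [459.1 186.8] | 25 [458.7 192. ] | 29 [461.9 191.2] | 
-122 55 [460.2 189.5] | 52 [460.  195.9] | 48 [464.5 193.8] | 
-114 25 [462. 191.] | 29 [461.2 195.9] | 17 [465.5 194.1] | 
-106 35 [463.3 191.8] | 29 [463.  198.2] | 74 [469.6 194.1] | 
-98 120 [465.9 190.8] | 111 [465.8 199.2] | 89 [473.  197.5] | 
-90 56 [464.9 187.2] | 67 [463.3 197.7] | 20 [473.5 195.9] | 
-82 22 [467.4 189.8] | 24 [467.2 193.1] | 12 [471.4 193.9] | 
-74 25 [468.5 190. ] | 26 [468.3 192.7] | 16 [471.1 192.4] | 
-66 23 [470.1 190.2] | 23 [469.9 192.6] | 17 [472.6 192.4] | 
-58 26 [471.3 190.4] | 27 [471.1 193. ] | 18 [474.1 192.6] | 
-50 24 [472.5 190.2] | 24 [472.3 193.3] | 17 [475.3 192.8] | 
-42 26 [473.8 190.5] | 27 [473.6 193.2] | 16 [477.  192.8] | 
-34 24 [475.2 190.5] | 24 [475.  192.8] | 18 [478.3 192.9] | 
-26 26 [476.  190.8] | 26 [475.8 193.2] | 16 [479.1 193.4] | 
-18 20 [476.4 190.8] | 20 [476.2 193.9] | 16 [479.6 193.
[... 1085 characters left out ...]
 | 14 [586.5 193.1] | 
134 27 [584.7 190.2] | 25 [584.2 193. ] | 13 [587.8 193.3] | 
142 23 [586.  190.5] | 25 [585.7 193. ] | 14 [589.1 193.1] | 
150 25 [587.2 190.5] | 26 [586.7 193.8] | 18 [590.2 193.3] | 
158 25 [588.5 190.5] | 24 [587.9 194.4] | 20 [591.2 193.5] | 
166 24 [590.1 190.5] | 25 [589.5 194. ] | 11 [592.9 193.1] | 
174 21 [591.  190.5] | 23 [590.7 193.5] | 23 [594.9 193. ] | 
182 53 [593.1 191. ] | 60 [592.3 196.3] | 46 [597.2 194.5] | 
190 50 [593.9 189.5] | 40 [592.6 196.9] | 21 [599.  195.3] | 
198 23 [596.  188.5] | 23 [595. 194.] | 12 [600.2 193. ] | 
206 23 [597.  187.3] | 21 [596.2 191.7] | 19 [600.8 189.5] | 
214 22 [597.8 185. ] | 22 [597.  189.2] | 6 [601.5 187.8] |
```

```bash
cat > path.py <<'E'
from h import *
from scipy.interpolate import splprep,splev
from scipy.spatial.transform import Rotation as R
z=np.load("rod.npz"); T=z["T"]; T=T[(T[:,1]>-120)&(T[:,1]<205)]
# order along a rotated direction that is monotonic on the whole rod
k=np.argsort(T@[.55,.83,0]); T=T[k]
w=T@[.55,.83,0]; b=np.arange(w[0],w[-1],4); C=[]
for a in b:
    m=np.abs(w-a)<4
    if m.sum()>4: C.append(np.median(T[m],0))
C=np.array(C)+[1.6,-1.1,0]
tck,u=splprep(C.T,s=len(C)*.06)
P=np.array(splev(np.linspace(0,1,2000),tck)).T; s=np.r_[0,np.cumsum(np.hypot(*np.diff(P[:,:2],axis=0).T))]
g=np.arange(0,s[-1],1.); P=np.stack([np.interp(g,s,P[:,i]) for i in range(3)],1)
t=np.gradient(P,axis=0); hd=np.unwrap(np.arctan2(t[:,0],t[:,1]))
from scipy.ndimage import gaussian_filter1d as G
hd=np.degrees(G(hd,4,mode="nearest"))
np.savez("path",P=P,hd=hd)
E
python3 - <<'E'
from path import *
print(len(P))
for i in range(0,len(P),8): print(i,np.round(P[i],1),round(hd[i],1))
s=read_state(); M=R.from_euler("xyz",s["tool_rot"]).as_matrix(); print(np.round(M,3))
e=dict(np.load("top.npz"))
E
```

```text
396
0 [ 461.8 -120.2  189.6] 39.6
8 [ 464.2 -112.9  191.7] 2.6
16 [ 462.6 -105.2  189.3] -10.7
24 [463.1 -98.9 187.9] 48.2
32 [470.8 -97.  191.5] 34.0
40 [469.3 -89.6 190.1] -7.2
48 [469.2 -81.6 189.8] 3.7
56 [470.3 -73.7 190. ] 8.5
64 [471.6 -65.8 190.2] 10.0
72 [473.  -57.9 190.3] 10.5
80 [474.5 -50.1 190.5] 10.0
88 [475.8 -42.2 190.6] 8.6
96 [476.9 -34.2 190.6] 6.3
104 [477.5 -26.3 190.6] 3.3
112 [477.8 -18.3 190.6] 1.8
120 [478.1 -10.3 190.6] 3.2
128 [478.7  -2.3 190.6] 7.6
136 [480.2   5.5 190.6] 14.7
144 [482.8  13.1 190.6] 24.9
152 [486.9  19.9 190.7] 38.6
160 [492.7  25.5 190.8] 52.3
168 [499.5  29.7 190.8] 62.2
176 [506.8  32.9 190.9] 68.8
184 [514.4  35.5 190.9] 73.7
192 [522.1  37.5 190.9] 77.2
200 [530.   39.  190.8] 79.4
208 [537.8  40.4 190.6] 79.6
216 [545.7  42.  190.3] 77.0
224 [553.4  44.  190.1] 71.5
232 [560.8  47.1 189.9] 63.2
240 [567.6  51.2 189.8] 53.1
248 [573.5  56.6 189.8] 40.9
256 [578.   63.2 189.8] 26.5
264 [580.6  70.8 189.6] 14.2
272 [581.9  78.7 189.5] 6.5
280 [582.5  86.6 189.3] 2.9
288 [582.8  94.6 189.3] 2.0
296 [583.  102.6 189.3] 2.6
304 [583.5 110.6 189.5] 4.5
312 [584.3 118.6 189.7] 6.6
320 [585.3 126.5 189.9] 8.2
328 [586.6 134.4 190.2] 9.2
336 [587.9 142.3 190.4] 9.5
344 [589.2 150.2 190.5] 9.3
352 [590.4 158.1 190.6] 8.6
360 [591.6 166.  190.5] 8.5
368 [592.8 173.9 190.3] 10.1
376 [594.4 181.8 190.2] 12.8
384 [596.3 189.5 189.9] 12.3
392 [597.7 197.4 188.9] 5.9
[[-0.     0.258 -0.966]
 [ 0.002 -0.966 -0.258]
 [-1.    -0.002 -0.   ]]
```

```bash
cat > rows.py <<'E'
from h import *
from scipy.spatial.transform import Rotation as R
def Rt(h):  # tool x down, jaw y along (cos h,-sin h), heading h deg (from +y to +x)
    h=np.radians(h); x=np.array([0,0,-1.]); y=np.array([np.cos(h),-np.sin(h),0]); return np.stack([x,y,np.cross(x,y)],1)
def rows(wps,p0,M0,hand):
    """wps: list of (pos,heading); prints rows (turn then shift in the turned axes)"""
    for p,h in wps:
        M=Rt(h); rv=np.degrees(R.from_matrix(M0.T@M).as_rotvec()); sh=M.T@(np.array(p)-p0)
        rv=np.round(rv,1)+0; sh=np.round(sh,1)+0
        print(str([rv.tolist(),sh.tolist(),hand]).replace(" ",""),end=",")
        M0=M0@R.from_rotvec(np.radians(rv)).as_matrix(); p0=p0+M0@sh
    print(); return p0,M0
E
python3 - <<'E'
from rows import *
d=dict(np.load("top.npz")); e=dict(np.load("scene.npz"))
v,u=np.mgrid[0:480,0:640]
for q in(d,e):
    P=dep(q,u,v); m=(P[...,2]>199)&(P[...,2]<208)&(abs(P[...,1]+96)<14)&(P[...,0]>440)&(P[...,0]<500); k=P[m]; print(m.sum(),np.round(k.mean(0),1),np.round(np.percentile(k[:,1],[2,98]),1))
s=read_state(); M0=R.from_euler("xyz",s["tool_rot"]).as_matrix(); p0=s["eef_pos"]
A=np.array([167.6,-628,256.3]);h0=75;B=np.array([467,-96,262]);n=16
w=[]
for i in range(1,n+1):
    f=i/n; f=f*f*(3-2*f); az=-75+f*(75-11.6); r=650+f*(476.8-650)
    w.append(((r*np.cos(np.radians(az)),r*np.sin(np.radians(az)),256+6*f),75-65.5*f))
p0,M0=rows(w[:8],A,M0,-1);p0,M0=rows(w[8:],p0,M0,-1)
print(p0)
E
```

```text
82 [464.3 -96.9 202.1] [-104.5  -90.1]
50 [468.3 -98.6 201.7] [-105.6  -90.9]
[[-0.8,0.0,0.1],[0.2,-1.9,-8.7],-1],[[-2.1,0.0,0.0],[-0.2,-5.0,-22.8],-1],[[-3.2,0.0,0.0],[-0.3,-7.5,-35.1],-1],[[-4.2,0.0,0.0],[-0.3,-9.2,-44.9],-1],[[-4.9,0.0,0.0],[-0.5,-10.5,-52.2],-1],[[-5.6,0.0,0.0],[-0.5,-11.4,-57.0],-1],[[-5.9,0.0,0.0],[-0.5,-11.7,-59.6],-1],[[-6.1,0.0,0.0],[-0.6,-12.0,-59.9],-1],
[[-6.1,0.0,0.0],[-0.6,-11.9,-58.3],-1],[[-5.9,0.0,0.0],[-0.5,-11.5,-54.9],-1],[[-5.6,0.0,0.0],[-0.5,-11.0,-50.0],-1],[[-4.9,0.0,0.0],[-0.5,-9.9,-43.6],-1],[[-4.2,0.0,0.0],[-0.3,-8.7,-35.9],-1],[[-3.2,0.0,0.0],[-0.3,-6.8,-27.1],-1],[[-2.1,0.0,0.0],[-0.2,-4.6,-17.2],-1],[[-0.8,0.0,0.0],[-0.1,-1.7,-6.0],-1],
[467.07524441 -95.89593513 261.99856447]
```

Emit:
jog_arm(series=[[[-0.8,0,0],[0,-2,-8.7],-1],[[-2.1,0,0],[0,-5,-22.8],-1],[[-3.2,0,0],[0,-7.5,-35],-1],[[-4.2,0,0],[0,-9.2,-45],-1],[[-4.9,0,0],[0,-10.5,-52],-1],[[-5.6,0,0],[0,-11.4,-57],-1],[[-5.9,0,0],[0,-11.7,-59.5],-1],[[-6.1,0,0],[-1,-12,-60],-1]])

```text
clock: 1.1
eef_pos: [433.1, -403.6, 257.4]
tool_rot: [2.653, 1.569, 0.352]
force: [0.9, -0.6, -0.3]
width: 85.7
```

Emit:
jog_arm(series=[[[-6.1,0,0],[-1,-12,-58.3],-1],[[-5.9,0,0],[0,-11.5,-55],-1],[[-5.6,0,0],[0,-11,-50],-1],[[-4.9,0,0],[0,-10,-43.6],-1],[[-4.2,0,0],[0,-8.7,-36],-1],[[-3.2,0,0],[0,-6.8,-27],-1],[[-2.1,0,0],[0,-4.6,-17.2],-1],[[-0.8,0,0],[0,-1.7,-6],-1]])

```text
clock: 2.1
eef_pos: [511.7, -122.7, 258.4]
tool_rot: [-0.334, 1.571, -2.068]
force: [-0.1, 0.0, 0.1]
width: 85.6
```

Run:
```python
from rows import *
s=read_state(); M=R.from_euler("xyz",s["tool_rot"]).as_matrix(); print(s["eef_pos"],np.round(M,3),"heading",np.degrees(np.arctan2(-M[1,1],M[0,1])), s["qd"].round(3))
d=get_image("wrist"); save(d,"w1.png"); np.savez("w1",**d); print(d["cam_to_world"],d["fovy"])
```

```text
[ 511.6743874  -122.65509443  258.38061022] [[-0.     0.987 -0.163]
 [-0.    -0.163 -0.987]
 [-1.    -0.     0.   ]] heading 9.36048975521786 [-0.038 -0.014 -0.009  0.03   0.024 -0.016  0.004]
[[ 9.86602961e-01  1.56027793e-01  4.76437312e-02  5.22195033e+02]
 [-1.63139794e-01  9.43720333e-01  2.87710515e-01 -4.96568462e+01]
 [-7.15209977e-05 -2.91628635e-01  9.56531617e-01  3.76836088e+02]
 [ 0.00000000e+00  0.00000000e+00  0.00000000e+00  1.00000000e+00]] 69.2950585456177
```

View pics/w1.png

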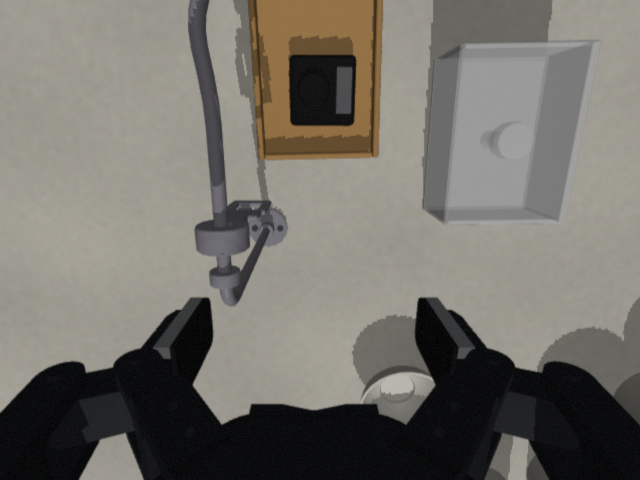

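The wrist view shows the eye at about (222,238), the start collar at (225,278), and the rod running up to (200,0). The tool is offset to the right of the rod.

Run:
```python
from rows import *
d=dict(np.load("w1.npz")); v,u=np.mgrid[0:480,0:640]; P=dep(d,u,v)
m=(P[...,2]>165)&(P[...,2]<212)&(P[...,0]>430)&(P[...,0]<505)&(v<290)
for y in range(-130,10,5):
    k=P[m&(abs(P[...,1]-y)<2.5)]
    if len(k): print(y,len(k),k[:,0].min().round(1),k[:,0].max().round(1),"mid",((k[:,0].min()+k[:,0].max())/2).round(1),"med",np.median(k[:,0]).round(1),"ztop",np.percentile(k[:,2],95).round(1))
k=P[m&(P[...,2]>199)]; print(k.mean(0),np.percentile(k[:,1],[2,98]))
```

```text
-130 9 458.5 461.1 mid 459.8 med 460.5 ztop 193.3
-125 116 450.0 466.9 mid 458.5 med 461.7 ztop 199.9
-120 307 450.8 467.6 mid 459.2 med 461.7 ztop 200.3
-115 249 450.3 464.9 mid 457.6 med 458.6 ztop 199.2
-110 118 456.3 464.3 mid 460.3 med 461.2 ztop 195.7
-105 181 454.2 476.4 mid 465.3 med 469.5 ztop 203.9
-100 475 448.1 477.1 mid 462.6 med 465.8 ztop 204.2
-95 513 448.3 477.7 mid 463.0 med 466.5 ztop 204.3
-90 650 448.7 476.4 mid 462.6 med 463.3 ztop 203.7
-85 142 459.9 468.8 mid 464.4 med 465.3 ztop 195.7
-80 135 461.2 469.4 mid 465.3 med 466.1 ztop 195.7
-75 144 462.5 470.2 mid 466.4 med 467.1 ztop 195.5
-70 146 463.1 471.2 mid 467.2 med 467.7 ztop 195.7
-65 148 463.9 472.2 mid 468.0 med 468.7 ztop 195.5
-60 156 464.4 472.9 mid 468.6 med 469.6 ztop 195.8
-55 159 465.7 474.1 mid 469.9 med 470.4 ztop 195.6
-50 161 466.5 474.6 mid 470.6 med 471.4 ztop 195.6
-45 167 467.3 475.5 mid 471.4 med 472.0 ztop 195.6
-40 170 467.6 476.2 mid 471.9 med 472.8 ztop 195.6
-35 172 468.7 477.1 mid 472.9 med 473.6 ztop 195.9
-30 178 469.3 477.6 mid 473.5 med 474.2 ztop 195.9
-25 183 469.8 477.9 mid 473.8 med 474.7 ztop 195.8
-20 187 470.2 478.1 mid 474.1 med 474.8 ztop 195.9
-15 199 470.6 478.7 mid 474.6 med 475.0 ztop 196.0
-10 196 470.6 478.5 mid 474.5 med 475.2 ztop 196.2
-5 204 470.4 478.6 mid 474.5 med 475.4 ztop 196.4
0 218 471.0 479.0 mid 475.0 med 475.8 ztop 196.3
5 220 471.4 480.6 mid 476.0 med 476.6 ztop 196.7
[462.68044505 -99.83401134 201.98443874] [-122.88754523  -89.69258358]
```

Emit:
jog_arm(series=[[[0,0,0],[4,-12.5,-4.5],-1],[[0,0,0],[4,-13,-4.6],-1],[[0,0,0],[4,-13,-4.6],-1],[[0,0,0],[3,-12.5,-4.5],-1],[[0,0,0],[0,0,0],-1],[[0,0,0],[0,0,0],-1]])

```text
clock: 2.9
eef_pos: [465.0, -97.5, 243.5]
tool_rot: [1.438, 1.57, -0.299]
force: [0.2, 0.2, -0.1]
width: 85.4
```

Run:
```python
from rows import *
s=read_state(); print(s["eef_pos"],s["force"])
d=get_image("wrist"); save(d,"w2.png"); np.savez("w2",**d)
M=R.from_euler("xyz",s["tool_rot"]).as_matrix()
v,u=np.mgrid[0:480,0:640]; P=dep(d,u,v); L=(P-s["eef_pos"])@M
m=(P[...,2]>165)&(P[...,2]<212)&(abs(L[...,1])<22)
# local: L1 lateral (jaw), L2 = -along rod
for a in range(-30,110,6):
    k=L[m&(abs(-L[...,2]-a)<3)]
    if len(k)>5: print(a,len(k),"lat",k[:,1].min().round(1),k[:,1].max().round(1),((k[:,1].min()+k[:,1].max())/2).round(1),"ztop",(s["eef_pos"][2]-np.percentile(k[:,0],5)).round(1))
```

```text
[464.99510871 -97.53921139 243.53008147] [ 0.22835696  0.15719716 -0.05868472]
-30 68 lat -11.3 5.9 -2.7 ztop 199.6
-24 318 lat -11.9 5.8 -3.0 ztop 200.4
-18 414 lat -11.2 5.8 -2.7 ztop 199.3
-12 80 lat -6.8 0.8 -3.0 ztop 195.5
-6 348 lat -17.5 11.5 -3.0 ztop 204.3
0 610 lat -17.4 12.1 -2.6 ztop 204.2
6 1098 lat -17.3 12.0 -2.6 ztop 203.8
12 163 lat -6.6 0.7 -2.9 ztop 195.6
18 170 lat -6.5 0.7 -2.9 ztop 195.6
24 168 lat -6.4 0.7 -2.9 ztop 195.8
30 179 lat -6.4 1.2 -2.6 ztop 195.4
36 187 lat -6.4 1.2 -2.6 ztop 195.7
42 195 lat -6.8 1.2 -2.8 ztop 195.7
48 211 lat -6.8 1.1 -2.8 ztop 195.4
54 211 lat -6.7 1.1 -2.8 ztop 195.8
60 222 lat -6.7 1.1 -2.8 ztop 195.6
66 223 lat -7.1 0.6 -3.2 ztop 195.9
72 220 lat -7.5 0.6 -3.4 ztop 195.9
78 240 lat -8.3 0.1 -4.1 ztop 196.1
84 246 lat -9.1 -0.4 -4.8 ztop 196.4
90 258 lat -9.9 -1.3 -5.6 ztop 196.4
96 266 lat -10.4 -2.2 -6.3 ztop 196.4
102 277 lat -10.7 -2.6 -6.7 ztop 196.6
108 285 lat -10.2 -1.3 -5.7 ztop 196.8
```

View pics/w2.png

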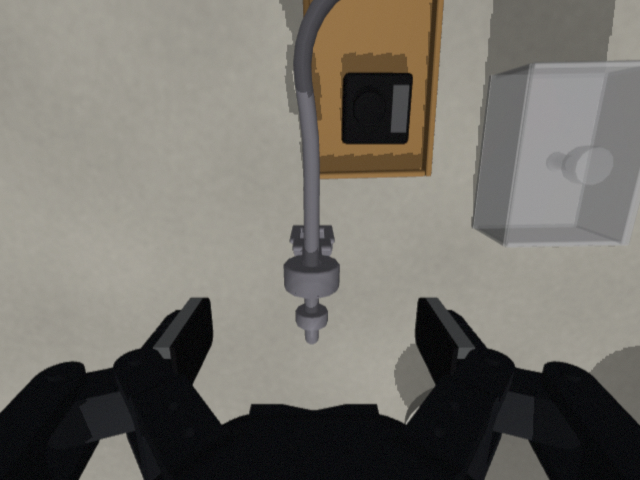

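The eye at (312,275) sits nearly midway between the fingers, whose inner edges are at (212,310) and (417,310). I'll check the camera's lateral bias against the fingers themselves.

Run:
```python
from rows import *
d=dict(np.load("w2.npz")); s=read_state(); M=R.from_euler("xyz",s["tool_rot"]).as_matrix()
v,u=np.mgrid[0:480,0:640]; P=dep(d,u,v); L=(P-s["eef_pos"])@M
print(d["cx"],d["cy"])
for r in(300,310,320,330,340):
    a=L[r]; ok=(a[:,0]<40)&(d["range_z"][r]>0)
    l=[i for i in range(150,312) if ok[i]]; q=[i for i in range(320,480) if ok[i]]
    print(r,max(l),a[max(l)].round(1),min(q),a[min(q)].round(1),"mid",((a[max(l)]+a[min(q)])/2)[1].round(2))
```

```text
313.581659229845 237.12529075726124
300 209 [ 10.  -44.5  -7.7] 418 [10.1 41.1 -7.6] mid -1.71
310 210 [  9.1 -44.2  -3.6] 417 [ 9.5 40.8 -3.3] mid -1.67
320 211 [ 10.7 -44.7   2. ] 416 [10.  41.   1.6] mid -1.86
330 212 [ 10.5 -44.6   6.6] 415 [ 9.6 40.9  6.1] mid -1.87
340 212 [  8.2 -44.3  10. ] 415 [ 8.4 40.9 10.2] mid -1.7
```

Emit:
jog_arm(series=[[[0,0,0],[15,-0.5,-0.5],-1],[[0,0,0],[15,-0.5,-0.5],-1],[[0,0,0],[12,0,0],-0.5],[[0,0,0],[7,0,0],-0.2],[[0,0,0],[0,0,0],0],[[0,0,0],[0,0,0],0.1],[[0,0,0],[0,0,0],0.1]])

```text
clock: 3.82
eef_pos: [464.0, -96.0, 194.8]
tool_rot: [1.512, 1.57, -0.224]
force: [-0.8, -0.5, -0.3]
width: 38.8
```

Run:
```python
from rows import *
s=read_state(); print(s["eef_pos"],s["force"],s["torque"],s["width"])
d=get_image("wrist"); np.savez("w3",**d); M=R.from_euler("xyz",s["tool_rot"]).as_matrix()
v,u=np.mgrid[0:480,0:640]; P=dep(d,u,v); L=(P-s["eef_pos"])@M
for r in range(290,400,10):
    a=L[r]; ok=(a[:,0]<40)&(d["range_z"][r]>0)&(abs(a[:,1])<45)
    i=np.where(ok)[0]; j=i[np.r_[True,np.diff(i)>1]]; e=i[np.r_[np.diff(i)>1,True]]
    print(r,[(x,y,a[x].round(1).tolist(),a[y].round(1).tolist()) for x,y in zip(j,e)])
```

```text
[464.01686447 -96.02256767 194.75307201] [-0.83198439 -0.46353222 -0.33686725] [ 0.0227146  -0.01707854 -0.00065695] 38.8104268476801
290 [(np.int64(252), np.int64(270), [13.4, -27.2, -10.6], [21.0, -20.7, -7.0]), (np.int64(302), np.int64(325), [30.9, -7.0, -2.2], [31.9, 3.8, -1.7]), (np.int64(357), np.int64(359), [21.9, 17.7, -6.5], [15.3, 17.6, -9.7]), (np.int64(361), np.int64(375), [13.1, 18.1, -10.7], [13.5, 24.0, -10.5])]
300 [(np.int64(237), np.int64(270), [12.3, -33.5, -6.6], [19.9, -20.8, -2.6]), (np.int64(288), np.int64(339), [13.6, -12.3, -5.8], [13.3, 9.1, -6.0]), (np.int64(357), np.int64(390), [20.6, 17.7, -2.2], [11.8, 30.1, -6.8])]
310 [(np.int64(231), np.int64(246), [2.8, -33.8, -7.1], [-3.6, -26.5, -10.6]), (np.int64(248), np.int64(271), [-5.0, -25.5, -11.4], [22.7, -20.9, 3.8]), (np.int64(278), np.int64(349), [5.9, -15.8, -5.4], [5.7, 12.6, -5.5]), (np.int64(356), np.int64(396), [22.6, 17.7, 3.8], [4.7, 31.1, -6.0])]
320 [(np.int64(226), np.int64(271), [-3.9, -34.1, -6.7], [19.6, -20.7, 7.1]), (np.int64(277), np.int64(350), [4.4, -16.2, -1.8], [2.4, 12.7, -2.9]), (np
[... 2160 characters left out ...]
], [-14.0, -21.2, 11.7]), (np.int64(293), np.int64(334), [1.2, -10.1, 24.2], [2.0, 6.9, 24.8]), (np.int64(368), np.int64(490), [-15.0, 17.8, 10.9], [-42.1, 44.8, -11.2]), (np.int64(493), np.int64(493), [-43.4, 44.8, -12.3], [-43.4, 44.8, -12.3])]
390 [(np.int64(151), np.int64(153), [-42.1, -44.7, -8.1], [-41.2, -44.7, -7.3]), (np.int64(166), np.int64(180), [-34.2, -44.8, -1.3], [-32.3, -41.6, 0.4]), (np.int64(182), np.int64(255), [-33.4, -40.5, -0.6], [-51.8, -15.1, -16.5]), (np.int64(295), np.int64(332), [-0.1, -9.2, 28.0], [-0.5, 6.0, 27.7]), (np.int64(372), np.int64(470), [-52.3, 11.9, -16.8], [-35.0, 43.8, -1.9]), (np.int64(474), np.int64(499), [-41.6, 41.3, -7.6], [-46.6, 44.8, -11.9])]
```

Emit:
jog_arm(series=[[[0,0,0],[0,0,0],0.3],[[0,0,0],[0,0,0],0.5],[[0,0,0],[0,0,0],1],[[0,0,0],[0,0,0],1]])

```text
clock: 4.38
eef_pos: [464.0, -96.0, 194.7]
tool_rot: [1.467, 1.57, -0.269]
force: [-1.1, 0.1, 6.1]
width: 28.7
```

Emit:
jog_arm(series=[[[0,0,0],[-0.8,0,0],1],[[0,0,0],[-0.9,0,0],1],[[0,0,0],[0,0,0],1]])

```text
clock: 4.75
eef_pos: [463.4, -95.9, 195.8]
tool_rot: [-1.645, 1.57, 2.902]
force: [-0.6, 1.2, -0.6]
width: 28.4
```

```bash
cat > look.py <<'E'
from rows import *
def look(name,step=6,amax=100,bl=1.65,bz=0.0):
    s=read_state(); d=get_image("wrist"); np.savez(name,**d); M=R.from_euler("xyz",s["tool_rot"]).as_matrix()
    v,u=np.mgrid[0:480,0:640]; P=dep(d,u,v); L=(P-s["eef_pos"])@M
    m=(P[...,2]>176)&(P[...,2]<206)&(v<345)&(d["range_z"]>0)&(L[...,2]<-10)
    # keep the blob that starts at the eye
    n,lab,st,_=cv2.connectedComponentsWithStats((m&~((abs(L[...,1]+bl)>12)&(L[...,2]>-14))).astype(np.uint8))
    seed=lab[m&(abs(L[...,1]+bl)<5)&(abs(L[...,2]+16)<5)]; seed=seed[seed>0]; m=lab==np.bincount(seed).argmax()
    h=np.degrees(np.arctan2(-M[1,1],M[0,1])); print("pos",s["eef_pos"].round(1),"h",h.round(1),"F",s["force"].round(1),"F tool",(M.T@s["force"]).round(1),"tq",s["torque"].round(2),"w",round(s["width"],1),"t",s["clock"])
    out=[]
    for a in np.arange(12,amax,step):
        k=L[m&(abs(-L[...,2]-a)<step/3)]
        if len(k)>4:
            lat=(k[:,1].min()+k[:,1].max())/2+bl; z=s["eef_pos"][2]-np.percentile(k[:,0],7)-4+bz
            w=s["eef_pos"]+M@[0,lat,-a]; out.append((a,lat,z,w[0],w[1]))
    return np.array(out),s,M
def cmp(o):
    p=np.load("path.npz"); C=p["P"][50:,:2]; hd=np.radians(p["hd"][50:])
    for a,l,z,x,y in o:
        i=np.hypot(*(C-[x,y]).T).argmin(); n=np.array([np.cos(hd[i]),-np.sin(hd[i])])
        print(int(a),"lat %.1f z %.1f xy %.1f %.1f | minus path, to the right: %.1f (path h %.0f z %.1f)"%(l,z,x,y,(np.array([x,y])-C[i])@n,np.degrees(hd[i]),p["P"][50:][i,2]))
E
sed -i 's/\[1.6,-1.1,0\]/[0,0,0]/' path.py; python3 path.py
python3 - <<'E'
from look import *
o,s,M=look("w4"); cmp(o)
E
```

```text
pos [463.4 -95.9 195.8] h 9.5 F [-0.6  1.2 -0.6] F tool [ 0.6 -0.8 -1.1] tq [-0.04 -0.04  0.02] w 28.4 t 4.75
12 lat 0.7 z 191.5 xy 466.0 -84.2 | minus path, to the right: -1.3 (path h 6 z 189.9)
18 lat 0.6 z 191.5 xy 467.0 -78.2 | minus path, to the right: -0.9 (path h 6 z 189.9)
24 lat 0.6 z 191.6 xy 468.0 -72.3 | minus path, to the right: -0.7 (path h 8 z 190.0)
30 lat 0.8 z 191.5 xy 469.1 -66.4 | minus path, to the right: -0.5 (path h 10 z 190.1)
36 lat 0.8 z 191.4 xy 470.1 -60.5 | minus path, to the right: -0.6 (path h 10 z 190.3)
42 lat 0.8 z 191.4 xy 471.1 -54.6 | minus path, to the right: -0.7 (path h 10 z 190.4)
48 lat 0.8 z 191.4 xy 472.1 -48.7 | minus path, to the right: -0.8 (path h 10 z 190.5)
54 lat 0.8 z 191.5 xy 473.1 -42.8 | minus path, to the right: -0.8 (path h 9 z 190.5)
60 lat 0.6 z 191.4 xy 473.9 -36.8 | minus path, to the right: -1.0 (path h 8 z 190.6)
66 lat 0.5 z 191.7 xy 474.7 -30.9 | minus path, to the right: -0.8 (path h 6 z 190.6)
72 lat 0.1 z 191.8 xy 475.3 -24.9 | minus path, to the right: -0.6 (path h 3 z 190.6)
78 lat -0.7 z 191.9 xy 475.5 -18.8 | minus path, to the right: -0.7 (path h 2 z 190.6)
84 lat -1.3 z 192.1 xy 475.9 -12.8 | minus path, to the right: -0.4 (path h 2 z 190.6)
90 lat -2.3 z 192.1 xy 475.9 -6.7 | minus path, to the right: -0.7 (path h 4 z 190.6)
96 lat -3.0 z 192.4 xy 476.2 -0.7 | minus path, to the right: -1.0 (path h 8 z 190.6)
```

Emit:
jog_arm(series=[[[0,0,0],[-0.5,0.7,0],1],[[0,0,0],[0,0,-2],1],[[0,0,0],[0,0,-2],1],[[0,0,0],[0,0,-2],1],[[0,0,0],[0,0,-2],1],[[0,0,0],[0,0,-2],1],[[0,0,0],[0,0,-2],1],[[0,0,0],[0,0,0],1]])

```text
clock: 5.8
eef_pos: [466.4, -84.0, 196.5]
tool_rot: [2.534, 1.571, 0.798]
force: [1.0, -0.8, -1.3]
width: 28.6
```

Run:
```python
from look import *
o,s,M=look("w5",bz=-1.5); cmp(o)
```

```text
pos [466.4 -84.  196.5] h 9.4 F [ 1.  -0.8 -1.3] F tool [1.3 1.2 0.7] tq [0.01 0.02 0.  ] w 28.6 t 5.8
12 lat -0.3 z 190.0 xy 468.0 -72.1 | minus path, to the right: -0.7 (path h 8 z 190.0)
18 lat -0.1 z 190.0 xy 469.2 -66.2 | minus path, to the right: -0.5 (path h 10 z 190.1)
24 lat -0.1 z 189.9 xy 470.2 -60.3 | minus path, to the right: -0.6 (path h 10 z 190.3)
30 lat -0.1 z 190.0 xy 471.2 -54.4 | minus path, to the right: -0.6 (path h 10 z 190.4)
36 lat -0.1 z 190.0 xy 472.2 -48.5 | minus path, to the right: -0.7 (path h 10 z 190.5)
42 lat -0.3 z 189.9 xy 473.0 -42.5 | minus path, to the right: -1.0 (path h 9 z 190.5)
48 lat -0.3 z 190.0 xy 474.0 -36.6 | minus path, to the right: -0.8 (path h 8 z 190.6)
54 lat -0.4 z 190.0 xy 474.8 -30.7 | minus path, to the right: -0.7 (path h 6 z 190.6)
60 lat -0.9 z 190.4 xy 475.3 -24.7 | minus path, to the right: -0.6 (path h 3 z 190.6)
66 lat -1.6 z 190.5 xy 475.6 -18.6 | minus path, to the right: -0.6 (path h 2 z 190.6)
72 lat -2.4 z 190.6 xy 475.8 -12.6 | minus path, to the right: -0.5 (path h 2 z 190.6)
78 lat -3.2 z 190.7 xy 476.0 -6.5 | minus path, to the right: -0.6 (path h 4 z 190.6)
84 lat -4.0 z 190.9 xy 476.2 -0.5 | minus path, to the right: -1.0 (path h 8 z 190.6)
90 lat -3.9 z 190.9 xy 477.3 5.4 | minus path, to the right: -1.0 (path h 14 z 190.6)
96 lat -2.9 z 191.0 xy 479.2 11.2 | minus path, to the right: -0.7 (path h 19 z 190.6)
```

```bash
cat > plan.py <<'E'
from look import *
import sys
def plan(n,step,off,z1,p=None,h=None,z0=None):
    q=np.load("path.npz"); C=q["P"][50:,:2]; hd=q["hd"][50:]; hr=np.radians(hd); C=C+off*np.stack([np.cos(hr),-np.sin(hr)],1)
    s=read_state(); M0=R.from_euler("xyz",s["tool_rot"]).as_matrix(); p0=s["eef_pos"].copy(); z0=p0[2]
    i=np.hypot(*(C-p0[:2]).T).argmin(); print("arc",i+50,"lateral off path",((p0[:2]-C[i])@[np.cos(hr[i]),-np.sin(hr[i])]).round(2))
    for j in range(1,n+1):
        k=min(i+j*step,len(C)-1); ki=int(k); c=C[ki]+(k-ki)*(C[min(ki+1,len(C)-1)]-C[ki]); M=Rt(hd[ki])
        p=np.array([*c,z0+(z1-z0)*j/n]); rv=R.from_matrix(M0.T@M).as_rotvec(degrees=True)[0].round(1)+0
        sh=(M0.T@(p-p0)).round(1)+0
        print([[rv,0,0],sh.tolist(),1],end=", ")
        p0=p0+M0@sh; M0=M0@R.from_rotvec([np.radians(rv),0,0]).as_matrix()
    print("\nend",p0.round(1),"h",hd[ki].round(1))
E
python3 -c "
from plan import *
plan(8,3,-.7,196.5)"
```

```text
arc 50 lateral off path -0.22
[[np.float64(-2.1), 0, 0], [0.0, -0.3, -8.8], 1], [[np.float64(1.1), 0, 0], [0.0, 0.1, -3.0], 1], [[np.float64(0.8), 0, 0], [0.0, 0.0, -3.0], 1], [[np.float64(0.5), 0, 0], [0.0, 0.0, -3.0], 1], [[np.float64(0.4), 0, 0], [0.0, 0.0, -3.0], 1], [[np.float64(0.2), 0, 0], [0.0, 0.0, -3.0], 1], [[np.float64(0.1), 0, 0], [0.0, 0.1, -3.0], 1], [[np.float64(0.0), 0, 0], [0.0, 0.0, -3.0], 1], 
end [471.1 -54.7 196.5] h 10.4
```

Emit:
jog_arm(series=[[[0.2,0,0],[0,0,-3],1],[[0.2,0,0],[0,-0.1,-3],1],[[0,0,0],[0,0,-3],1],[[0,0,0],[0,0,-3],1],[[0,0,0],[0,0,-3],1],[[0,0,0],[0,0,-3],1],[[0,0,0],[0,0,-3],1],[[0,0,0],[0,0,-2],1]])

```text
clock: 6.85
eef_pos: [470.2, -61.3, 196.5]
tool_rot: [2.131, 1.571, 0.388]
force: [-0.4, -1.0, -1.5]
width: 28.8
```

```bash
sed -i 's/\.round(1)+0$/.round(1)+0/; s/\[0\]\.round(1)+0/[0]; rv=float(round(rv,1))/' plan.py
python3 - <<'E'
from plan import *
o,s,M=look("w6",bz=-1.5); cmp(o[::2]); plan(8,3,-.7,196.8)
E
```

```text
pos [470.2 -61.3 196.5] h 9.8 F [-0.4 -1.  -1.5] F tool [ 1.5 -0.2  1. ] tq [ 0.01 -0.07  0.02] w 28.8 t 6.85
12 lat -0.3 z 189.7 xy 471.9 -49.4 | minus path, to the right: -0.8 (path h 10 z 190.4)
24 lat -0.5 z 189.9 xy 473.8 -37.6 | minus path, to the right: -0.9 (path h 8 z 190.6)
36 lat -1.2 z 190.2 xy 475.2 -25.6 | minus path, to the right: -0.7 (path h 3 z 190.6)
48 lat -2.6 z 190.5 xy 475.8 -13.6 | minus path, to the right: -0.5 (path h 2 z 190.6)
60 lat -4.3 z 190.8 xy 476.2 -1.4 | minus path, to the right: -0.8 (path h 8 z 190.6)
72 lat -3.6 z 191.1 xy 478.9 10.3 | minus path, to the right: -0.7 (path h 19 z 190.6)
84 lat 0.9 z 191.1 xy 485.5 21.3 | minus path, to the right: -0.1 (path h 39 z 190.7)
96 lat 13.6 z 190.8 xy 500.0 31.0 | minus path, to the right: 0.8 (path h 64 z 190.9)
arc 68 lateral off path 0.32
[[0.6, 0, 0], [0.0, -0.3, -3.4], 1], [[0.0, 0, 0], [-0.1, 0.0, -3.0], 1], [[-0.1, 0, 0], [0.0, 0.0, -3.0], 1], [[-0.3, 0, 0], [0.0, 0.0, -3.0], 1], [[-0.4, 0, 0], [-0.1, 0.0, -3.0], 1], [[-0.6, 0, 0], [0.0, 0.0, -3.0], 1], [[-0.7, 0, 0], [0.0, 0.0, -3.0], 1], [[-0.8, 0, 0], [0.0, 0.0, -3.0], 1], 
end [474.1 -37.  196.8] h 7.6
```

Emit:
jog_arm(series=[[[0.3,0,0],[0,-0.3,-3],1],[[0,0,0],[-0.1,0,-3],1],[[-0.1,0,0],[0,0,-3],1],[[-0.3,0,0],[0,0,-3],1],[[-0.4,0,0],[-0.1,0,-3],1],[[-0.5,0,0],[0,0,-3],1],[[-0.6,0,0],[0,0,-3],1],[[-0.6,0,0],[0,0,-3],1]])

```text
clock: 7.9
eef_pos: [473.9, -37.6, 196.7]
tool_rot: [1.563, 1.571, -0.141]
force: [0.2, 0.7, -2.1]
width: 28.4
```

```bash
sed -i 's/\[0,0,0\]/[-.9,-1.2,0]/' path.py; python3 path.py
python3 - <<'E'
from plan import *
o,s,M=look("w7",bz=-1.5); cmp(o[::2]); plan(8,3,0,197.2)
E
```

```text
pos [473.9 -37.6 196.7] h 7.6 F [ 0.2  0.7 -2.1] F tool [ 2.1  0.1 -0.7] tq [ 0.05 -0.01  0.  ] w 28.4 t 7.9
12 lat -0.1 z 190.1 xy 475.3 -25.7 | minus path, to the right: 0.3 (path h 3 z 190.6)
24 lat -1.1 z 190.5 xy 476.0 -13.7 | minus path, to the right: 0.5 (path h 2 z 190.6)
36 lat -2.5 z 190.9 xy 476.1 -1.6 | minus path, to the right: -0.2 (path h 8 z 190.6)
48 lat -1.6 z 191.1 xy 478.7 10.2 | minus path, to the right: -0.4 (path h 21 z 190.6)
60 lat 3.7 z 191.1 xy 485.5 21.4 | minus path, to the right: -0.2 (path h 42 z 190.7)
72 lat 18.0 z 190.8 xy 501.3 31.4 | minus path, to the right: 0.2 (path h 67 z 190.9)
84 lat 44.9 z 190.0 xy 529.5 39.7 | minus path, to the right: -0.4 (path h 80 z 190.7)
96 lat 70.9 z 188.9 xy 556.9 48.1 | minus path, to the right: -1.7 (path h 64 z 189.9)
arc 93 lateral off path -0.1
[[-1.3, 0, 0], [-0.1, 0.1, -2.8], 1], [[-1.1, 0, 0], [0.0, -0.1, -3.0], 1], [[-1.1, 0, 0], [-0.1, 0.0, -3.0], 1], [[-1.1, 0, 0], [0.0, 0.0, -3.0], 1], [[-0.7, 0, 0], [-0.1, -0.1, -3.0], 1], [[-0.4, 0, 0], [-0.1, 0.0, -3.0], 1], [[-0.0, 0, 0], [0.0, 0.0, -3.0], 1], [[0.4, 0, 0], [-0.1, 0.0, -3.0], 1], 
end [475.5 -13.4 197.2] h 2.3
```

Emit:
jog_arm(series=[[[-1,0,0],[0,0.2,-3],1],[[-1,0,0],[0,0,-3],1],[[-1,0,0],[-0.1,0,-3],1],[[-1,0,0],[0,0,-3],1],[[-0.7,0,0],[-0.1,0,-3],1],[[-0.4,0,0],[0,0,-3],1],[[0,0,0],[-0.1,0,-3],1],[[0.4,0,0],[0,0,-3],1]])

```text
clock: 8.95
eef_pos: [476.0, -13.8, 197.0]
tool_rot: [1.238, 1.571, -0.385]
force: [0.0, -0.0, -1.1]
width: 28.8
```

Run:
```python
from plan import *
o,s,M=look("w8",bz=-1.5); cmp(o); plan(8,2.5,0,197.3)
```

```text
pos [476.  -13.8 197. ] h 3.0 F [ 0.  -0.  -1.1] F tool [1.1 0.  0. ] tq [-0.01  0.03 -0.02] w 28.8 t 8.95
12 lat -0.4 z 190.9 xy 476.2 -1.7 | minus path, to the right: -0.1 (path h 8 z 190.6)
18 lat -0.0 z 191.0 xy 476.9 4.2 | minus path, to the right: -0.5 (path h 14 z 190.6)
24 lat 1.7 z 191.0 xy 478.9 10.1 | minus path, to the right: -0.2 (path h 21 z 190.6)
30 lat 3.9 z 190.9 xy 481.4 16.0 | minus path, to the right: -0.4 (path h 30 z 190.7)
36 lat 8.1 z 191.0 xy 485.9 21.8 | minus path, to the right: -0.1 (path h 42 z 190.7)
42 lat 14.7 z 190.9 xy 492.9 27.4 | minus path, to the right: -0.2 (path h 56 z 190.8)
48 lat 26.8 z 190.8 xy 505.2 32.8 | minus path, to the right: 0.4 (path h 69 z 190.9)
54 lat 43.2 z 190.1 xy 521.9 37.9 | minus path, to the right: -0.1 (path h 78 z 190.9)
60 lat 60.5 z 189.5 xy 539.5 43.0 | minus path, to the right: -1.9 (path h 78 z 190.4)
66 lat 76.5 z 188.8 xy 555.8 48.2 | minus path, to the right: -2.2 (path h 66 z 189.9)
72 lat 87.3 z 188.6 xy 566.9 53.6 | minus path, to the right: -0.8 (path h 49 z 189.8)
78 lat 91.9 z 188.6 xy 571.8 59.4 | minus path, to the right: -1.2 (path h 36 z 189.8)
84 lat 95.5 z 188.5 xy 575.7 65.2 | minus path, to the right: -0.6 (path h 23 z 189.7)
90 lat 97.5 z 188.4 xy 578.0 71.1 | minus path, to the right: -0.2 (path h 14 z 189.6)
96 lat 98.2 z 188.6 xy 579.0 77.0 | minus path, to the right: -0.2 (path h 8 z 189.5)
arc 117 lateral off path 0.54
[[-0.1, 0, 0], [0.0, -0.6, -2.3], 1], [[1.1, 0, 0], [-0.1, 0.0, -2.5], 1], [[1.1, 0, 0], [0.0, 0.1, -2.5], 1], [[1.8, 0, 0], [0.0, 0.0, -2.5], 1], [[1.5, 0, 0], [0.0, 0.0, -2.5], 1], [[2.4, 0, 0], [-0.1, 0.1, -2.5], 1], [[1.9, 0, 0], [0.0, 0.0, -2.5], 1], [[3.1, 0, 0], [0.0, 0.1, -2.5], 1], 
end [478.    6.4 197.3] h 15.8
```

Emit:
jog_arm(series=[[[0.2,0,0],[-0.1,-0.2,-2.5],1],[[0.9,0,0],[-0.1,-0.2,-2.5],1],[[1.1,0,0],[-0.1,-0.1,-2.5],1],[[1.6,0,0],[0,0,-2.5],1],[[1.7,0,0],[-0.1,0,-2.5],1],[[2.2,0,0],[0,0.1,-2.5],1],[[2.2,0,0],[0,0,-2.5],1],[[2.8,0,0],[0,0.1,-2.5],1]])

```text
clock: 10.0
eef_pos: [478.0, 6.1, 197.4]
tool_rot: [-1.571, 1.571, 2.865]
force: [0.7, 0.1, -1.6]
width: 28.7
```

Run:
```python
from plan import *
o,s,M=look("w9",bz=-1.5); cmp(o[:10]); plan(8,2.5,0,197.4)
```

```text
pos [478.    6.1 197.4] h 15.8 F [ 0.7  0.1 -1.6] F tool [ 1.6  0.6 -0.3] tq [ 0.01 -0.01 -0.01] w 28.7 t 10.0
12 lat 1.1 z 191.1 xy 482.3 17.3 | minus path, to the right: -0.3 (path h 33 z 190.7)
18 lat 3.4 z 191.0 xy 486.2 22.5 | minus path, to the right: -0.4 (path h 44 z 190.7)
24 lat 7.6 z 191.0 xy 491.8 27.1 | minus path, to the right: -0.5 (path h 55 z 190.8)
30 lat 13.5 z 190.7 xy 499.1 31.3 | minus path, to the right: -0.5 (path h 65 z 190.9)
36 lat 22.1 z 190.5 xy 509.1 34.7 | minus path, to the right: -0.1 (path h 72 z 190.9)
42 lat 31.6 z 190.2 xy 519.9 37.8 | minus path, to the right: -0.4 (path h 77 z 190.9)
48 lat 43.0 z 189.7 xy 532.4 40.5 | minus path, to the right: -0.7 (path h 80 z 190.7)
54 lat 53.3 z 189.3 xy 544.0 43.5 | minus path, to the right: -1.4 (path h 76 z 190.3)
60 lat 62.7 z 189.0 xy 554.7 46.7 | minus path, to the right: -1.3 (path h 67 z 189.9)
66 lat 69.7 z 188.7 xy 563.0 50.6 | minus path, to the right: -0.7 (path h 56 z 189.8)
arc 137 lateral off path 0.16
[[2.2, 0, 0], [0.0, -0.1, -2.4], 1], [[3.9, 0, 0], [0.0, 0.1, -2.5], 1], [[2.9, 0, 0], [0.0, 0.0, -2.5], 1], [[4.8, 0, 0], [0.0, 0.1, -2.5], 1], [[3.5, 0, 0], [0.0, 0.1, -2.5], 1], [[5.4, 0, 0], [0.0, 0.1, -2.5], 1], [[3.7, 0, 0], [0.1, 0.1, -2.5], 1], [[5.3, 0, 0], [0.0, 0.2, -2.5], 1], 
end [487.9  23.5 197.4] h 47.5
```

Emit:
jog_arm(series=[[[2.5,0,0],[0,-0.2,-2.4],1],[[3.6,0,0],[0,0,-2.5],1],[[3.4,0,0],[0,-0.1,-2.5],1],[[4.2,0,0],[0,0.1,-2.5],1],[[4.2,0,0],[0,0,-2.5],1],[[4.6,0,0],[0,0.1,-2.5],1],[[4.6,0,0],[0,0.1,-2.5],1],[[4.6,0,0],[0,0.1,-2.5],1]])

```text
clock: 11.05
eef_pos: [487.4, 23.2, 197.4]
tool_rot: [2.679, 1.571, 0.279]
force: [0.8, -0.5, -1.7]
width: 28.6
```

Run:
```python
from plan import *
o,s,M=look("w10",bz=-1.5); cmp(o[:12]); plan(8,2.5,-.4,197.2)
```

```text
pos [487.4  23.2 197.4] h 47.5 F [ 0.8 -0.5 -1.7] F tool [ 1.7  0.9 -0.3] tq [ 0.01 -0.06  0.01] w 28.6 t 11.05
12 lat 1.8 z 190.8 xy 497.4 30.0 | minus path, to the right: -0.2 (path h 63 z 190.8)
18 lat 3.9 z 190.6 xy 503.3 32.5 | minus path, to the right: -0.0 (path h 68 z 190.9)
24 lat 6.7 z 190.5 xy 509.6 34.5 | minus path, to the right: 0.2 (path h 73 z 190.9)
30 lat 10.1 z 190.2 xy 516.3 36.1 | minus path, to the right: 0.5 (path h 76 z 190.9)
36 lat 13.3 z 190.0 xy 522.9 37.8 | minus path, to the right: 0.3 (path h 78 z 190.9)
42 lat 16.7 z 189.7 xy 529.6 39.3 | minus path, to the right: 0.0 (path h 80 z 190.7)
48 lat 20.2 z 189.5 xy 536.4 40.7 | minus path, to the right: -0.2 (path h 79 z 190.5)
54 lat 23.5 z 189.2 xy 543.1 42.3 | minus path, to the right: -0.5 (path h 77 z 190.3)
60 lat 27.0 z 189.1 xy 549.9 43.8 | minus path, to the right: -0.2 (path h 72 z 190.1)
66 lat 29.6 z 188.9 xy 556.0 46.0 | minus path, to the right: -0.1 (path h 66 z 189.9)
72 lat 31.3 z 188.8 xy 561.6 48.8 | minus path, to the right: -0.0 (path h 58 z 189.8)
78 lat 32.3 z 188.7 xy 566.7 52.1 | minus path, to the right: 0.2 (path h 50 z 189.8)
arc 157 lateral off path 0.18
[[3.1, 0, 0], [0.0, -0.1, -2.6], 1], [[4.4, 0, 0], [0.1, 0.2, -2.5], 1], [[2.6, 0, 0], [0.0, 0.1, -2.5], 1], [[3.4, 0, 0], [0.0, 0.1, -2.6], 1], [[2.0, 0, 0], [0.1, 0.1, -2.5], 1], [[2.7, 0, 0], [0.0, 0.0, -2.5], 1], [[1.5, 0, 0], [0.0, 0.1, -2.5], 1], [[2.2, 0, 0], [0.1, 0.1, -2.5], 1], 
end [505.1  33.5 197.2] h 69.5
```

Emit:
jog_arm(series=[[[3.4,0,0],[0,0,-2.5],1],[[3.9,0,0],[0.1,0.2,-2.5],1],[[3,0,0],[0,0.1,-2.5],1],[[3,0,0],[0,0.2,-2.5],1],[[2.4,0,0],[0.1,0.1,-2.5],1],[[2.3,0,0],[0,0.1,-2.5],1],[[1.8,0,0],[0,0.1,-2.5],1],[[1.8,0,0],[0.1,0.1,-2.5],1]])

```text
clock: 12.1
eef_pos: [504.8, 32.8, 197.1]
tool_rot: [3.084, 1.571, 0.308]
force: [-0.3, -0.1, -1.4]
width: 28.8
```

Run:
```python
from plan import *
o,s,M=look("w11",bz=-1.5); cmp(o[:13]); plan(8,3,0.2,196.4)
```

```text
pos [504.8  32.8 197.1] h 69.1 F [-0.3 -0.1 -1.4] F tool [ 1.4 -0.   0.3] tq [-0.03 -0.01  0.02] w 28.8 t 12.1
12 lat 1.2 z 190.1 xy 516.5 36.0 | minus path, to the right: 0.6 (path h 76 z 190.9)
18 lat 2.0 z 189.8 xy 522.4 37.4 | minus path, to the right: 0.6 (path h 78 z 190.9)
24 lat 2.9 z 189.7 xy 528.3 38.7 | minus path, to the right: 0.4 (path h 80 z 190.8)
30 lat 3.7 z 189.6 xy 534.2 40.1 | minus path, to the right: 0.0 (path h 80 z 190.6)
36 lat 4.8 z 189.3 xy 540.2 41.2 | minus path, to the right: 0.0 (path h 78 z 190.4)
42 lat 5.5 z 189.0 xy 546.0 42.7 | minus path, to the right: -0.1 (path h 75 z 190.2)
48 lat 6.2 z 189.0 xy 551.9 44.2 | minus path, to the right: 0.1 (path h 71 z 190.0)
54 lat 6.3 z 188.9 xy 557.5 46.3 | minus path, to the right: 0.3 (path h 64 z 189.9)
60 lat 5.5 z 188.8 xy 562.9 49.1 | minus path, to the right: 0.4 (path h 57 z 189.8)
66 lat 3.2 z 188.5 xy 567.6 53.4 | minus path, to the right: -0.2 (path h 49 z 189.8)
72 lat -0.3 z 188.6 xy 572.0 58.8 | minus path, to the right: -0.7 (path h 37 z 189.8)
78 lat -6.2 z 188.6 xy 575.5 66.5 | minus path, to the right: -1.3 (path h 21 z 189.7)
84 lat -16.0 z 188.8 xy 577.6 77.7 | minus path, to the right: -1.7 (path h 7 z 189.5)
arc 177 lateral off path 0.01
[[2.3, 0, 0], [0.1, 0.1, -3.0], 1], [[1.7, 0, 0], [0.1, 0.0, -3.0], 1], [[1.6, 0, 0], [0.1, 0.1, -3.0], 1], [[1.3, 0, 0], [0.1, 0.0, -3.0], 1], [[1.2, 0, 0], [0.1, 0.1, -3.0], 1], [[1.0, 0, 0], [0.1, 0.0, -3.0], 1], [[0.8, 0, 0], [0.0, 0.0, -3.0], 1], [[0.6, 0, 0], [0.1, 0.0, -3.0], 1], 
end [528.5  39.  196.4] h 79.6
```

Emit:
jog_arm(series=[[[1.8,0,0],[0.1,0.1,-3],1],[[1.5,0,0],[0.1,0.1,-3],1],[[1.3,0,0],[0.1,0.1,-3],1],[[1.2,0,0],[0.1,0,-3],1],[[0.9,0,0],[0.1,0,-3],1],[[0.7,0,0],[0.1,0,-3],1],[[0.5,0,0],[0.1,0,-3],1],[[0.3,0,0],[0.1,0,-3],1]])

```text
clock: 13.15
eef_pos: [528.0, 39.3, 196.3]
tool_rot: [-3.115, 1.571, 0.251]
force: [0.5, -0.2, -1.1]
width: 28.4
```

Run:
```python
from plan import *
o,s,M=look("w12",bz=-1.5); cmp(o[:11]); plan(8,2.5,0,195.6)
```

```text
pos [528.   39.3 196.3] h 77.2 F [ 0.5 -0.2 -1.1] F tool [ 1.1  0.3 -0.4] tq [ 0.03 -0.01  0.01] w 28.4 t 13.15
12 lat 0.8 z 189.3 xy 539.8 41.1 | minus path, to the right: 0.0 (path h 78 z 190.4)
18 lat 0.9 z 189.2 xy 545.7 42.4 | minus path, to the right: 0.0 (path h 75 z 190.2)
24 lat 0.5 z 188.8 xy 551.5 44.1 | minus path, to the right: -0.0 (path h 71 z 190.0)
30 lat -0.2 z 188.8 xy 557.2 46.1 | minus path, to the right: 0.2 (path h 64 z 189.9)
36 lat -1.9 z 188.7 xy 562.7 49.1 | minus path, to the right: 0.3 (path h 57 z 189.8)
42 lat -5.2 z 188.6 xy 567.8 53.7 | minus path, to the right: -0.3 (path h 47 z 189.8)
48 lat -10.2 z 188.5 xy 572.5 59.8 | minus path, to the right: -0.9 (path h 34 z 189.8)
54 lat -20.9 z 188.6 xy 576.0 71.6 | minus path, to the right: -2.3 (path h 14 z 189.6)
60 lat -36.5 z 189.0 xy 578.4 88.2 | minus path, to the right: -1.7 (path h 3 z 189.3)
66 lat -54.0 z 189.6 xy 580.3 106.6 | minus path, to the right: -0.4 (path h 3 z 189.4)
72 lat -72.5 z 189.8 xy 582.1 125.9 | minus path, to the right: -0.7 (path h 8 z 189.9)
arc 201 lateral off path -0.29
[[2.6, 0, 0], [0.1, 0.4, -2.4], 1], [[0.0, 0, 0], [0.1, 0.0, -2.5], 1], [[-0.2, 0, 0], [0.1, 0.0, -2.5], 1], [[-0.6, 0, 0], [0.1, 0.0, -2.5], 1], [[-0.7, 0, 0], [0.1, 0.0, -2.5], 1], [[-1.3, 0, 0], [0.1, 0.0, -2.5], 1], [[-1.1, 0, 0], [0.0, 0.0, -2.5], 1], [[-2.0, 0, 0], [0.1, 0.0, -2.5], 1], 
end [548.   43.1 195.6] h 73.9
```

Emit:
jog_arm(series=[[[1,0,0],[0.1,0.3,-2.5],1],[[0.5,0,0],[0.1,0.1,-2.5],1],[[0,0,0],[0.1,0.1,-2.5],1],[[-0.4,0,0],[0.1,0,-2.5],1],[[-0.7,0,0],[0.1,0,-2.5],1],[[-1.2,0,0],[0.1,0,-2.5],1],[[-1.2,0,0],[0.1,0,-2.5],1],[[-1.8,0,0],[0.1,0,-2.5],1]])

```text
clock: 14.2
eef_pos: [547.6, 43.1, 195.5]
tool_rot: [2.498, 1.571, -0.351]
force: [-0.1, 0.3, -2.1]
width: 28.7
```

Run:
```python
from plan import *
o,s,M=look("w13",bz=-1.5); cmp(o[:9]); plan(8,2.5,0,195.2)
```

```text
pos [547.6  43.1 195.5] h 73.2 F [-0.1  0.3 -2.1] F tool [ 2.1 -0.3 -0. ] tq [ 0.02 -0.    0.02] w 28.7 t 14.2
12 lat -0.4 z 188.6 xy 558.9 47.0 | minus path, to the right: 0.3 (path h 62 z 189.9)
18 lat -1.9 z 188.7 xy 564.2 50.1 | minus path, to the right: 0.3 (path h 54 z 189.8)
24 lat -4.9 z 188.6 xy 569.1 54.7 | minus path, to the right: -0.1 (path h 46 z 189.8)
30 lat -9.8 z 188.5 xy 573.5 61.1 | minus path, to the right: -0.8 (path h 32 z 189.8)
36 lat -18.7 z 188.4 xy 576.6 71.4 | minus path, to the right: -1.6 (path h 14 z 189.6)
42 lat -32.0 z 189.0 xy 578.6 85.8 | minus path, to the right: -1.4 (path h 3 z 189.3)
48 lat -46.6 z 189.4 xy 580.1 101.6 | minus path, to the right: -0.4 (path h 2 z 189.3)
54 lat -62.8 z 189.8 xy 581.2 118.8 | minus path, to the right: -0.6 (path h 7 z 189.7)
60 lat -75.4 z 189.9 xy 583.3 132.6 | minus path, to the right: -0.5 (path h 9 z 190.1)
arc 221 lateral off path -0.14
[[-0.9, 0, 0], [0.0, 0.1, -2.5], 1], [[-2.6, 0, 0], [0.1, 0.0, -2.5], 1], [[-2.0, 0, 0], [0.0, 0.0, -2.5], 1], [[-3.3, 0, 0], [0.1, -0.1, -2.5], 1], [[-2.3, 0, 0], [0.0, -0.1, -2.5], 1], [[-3.7, 0, 0], [0.1, -0.1, -2.5], 1], [[-2.6, 0, 0], [0.0, 0.0, -2.5], 1], [[-4.1, 0, 0], [0.0, -0.1, -2.5], 1], 
end [565.9  51.7 195.2] h 51.7
```

Emit:
jog_arm(series=[[[-1.3,0,0],[0.1,0.2,-2.5],1],[[-2.2,0,0],[0.1,0.1,-2.5],1],[[-2.3,0,0],[0,0,-2.5],1],[[-2.8,0,0],[0.1,0,-2.5],1],[[-2.8,0,0],[0,-0.1,-2.5],1],[[-3.2,0,0],[0,0,-2.5],1],[[-3.3,0,0],[0,-0.1,-2.5],1],[[-3.5,0,0],[0,-0.1,-2.5],1]])

```text
clock: 15.25
eef_pos: [565.7, 51.2, 195.2]
tool_rot: [1.806, 1.57, -0.668]
force: [-1.0, 0.4, -1.8]
width: 28.7
```

Run:
```python
from plan import *
o,s,M=look("w14",bz=-1.5); cmp(o[:12]); plan(8,2.5,-.2,195.0)
```

```text
pos [565.7  51.2 195.2] h 51.8 F [-1.   0.4 -1.8] F tool [ 1.8 -0.9  0.5] tq [ 0.04  0.1  -0.03] w 28.7 t 15.25
12 lat -2.1 z 188.5 xy 573.8 60.3 | minus path, to the right: -0.1 (path h 32 z 189.8)
18 lat -5.1 z 188.5 xy 576.7 66.4 | minus path, to the right: -0.2 (path h 21 z 189.7)
24 lat -9.9 z 188.6 xy 578.4 73.9 | minus path, to the right: -0.4 (path h 11 z 189.6)
30 lat -15.8 z 188.9 xy 579.5 82.2 | minus path, to the right: -0.2 (path h 4 z 189.4)
36 lat -22.8 z 189.1 xy 579.8 91.4 | minus path, to the right: -0.3 (path h 2 z 189.3)
42 lat -30.6 z 189.4 xy 579.7 101.2 | minus path, to the right: -0.7 (path h 2 z 189.3)
48 lat -36.6 z 189.5 xy 580.7 109.6 | minus path, to the right: -0.2 (path h 4 z 189.5)
54 lat -43.1 z 189.8 xy 581.4 118.5 | minus path, to the right: -0.4 (path h 7 z 189.7)
60 lat -48.8 z 189.8 xy 582.6 126.7 | minus path, to the right: -0.2 (path h 8 z 189.9)
66 lat -53.9 z 189.9 xy 584.2 134.4 | minus path, to the right: 0.1 (path h 9 z 190.2)
72 lat -59.6 z 190.1 xy 585.4 142.5 | minus path, to the right: -0.1 (path h 10 z 190.4)
78 lat -64.3 z 192.3 xy 587.2 150.0 | minus path, to the right: 0.5 (path h 9 z 190.5)
arc 241 lateral off path 0.54
[[-2.8, 0, 0], [0.0, -0.6, -2.6], 1], [[-4.7, 0, 0], [0.1, -0.1, -2.4], 1], [[-3.3, 0, 0], [0.0, -0.1, -2.5], 1], [[-5.2, 0, 0], [0.0, -0.1, -2.5], 1], [[-3.7, 0, 0], [0.1, -0.1, -2.5], 1], [[-5.4, 0, 0], [0.0, -0.1, -2.5], 1], [[-3.5, 0, 0], [0.0, -0.1, -2.4], 1], [[-4.8, 0, 0], [0.1, -0.2, -2.5], 1], 
end [577.1  67.8 195. ] h 18.3
```

Emit:
jog_arm(series=[[[-3.3,0,0],[0,-0.4,-2.5],1],[[-4.2,0,0],[0,-0.2,-2.5],1],[[-3.9,0,0],[0,-0.1,-2.5],1],[[-4.5,0,0],[0.1,-0.1,-2.5],1],[[-4.5,0,0],[0,-0.1,-2.5],1],[[-4.5,0,0],[0,-0.1,-2.5],1],[[-4.4,0,0],[0,-0.1,-2.5],1],[[-4,0,0],[0,-0.2,-2.5],1]])

```text
clock: 16.3
eef_pos: [576.9, 67.3, 195.1]
tool_rot: [1.337, 1.57, -0.557]
force: [0.5, -0.5, -0.4]
width: 28.6
```

Run:
```python
from plan import *
o,s,M=look("w15",bz=-1.5); cmp(o[:14]); plan(8,2.5,-.2,195.5)
```

```text
pos [576.9  67.3 195.1] h 18.5 F [ 0.5 -0.5 -0.4] F tool [0.4 0.6 0.3] tq [ 0.01 -0.01  0.04] w 28.6 t 16.3
12 lat -1.2 z 188.9 xy 579.6 79.1 | minus path, to the right: 0.2 (path h 6 z 189.4)
18 lat -2.7 z 188.9 xy 580.1 85.3 | minus path, to the right: 0.2 (path h 3 z 189.3)
24 lat -4.5 z 189.1 xy 580.2 91.5 | minus path, to the right: 0.1 (path h 2 z 189.3)
30 lat -6.5 z 189.4 xy 580.3 97.8 | minus path, to the right: -0.1 (path h 2 z 189.3)
36 lat -8.3 z 189.3 xy 580.5 104.1 | minus path, to the right: -0.1 (path h 3 z 189.4)
42 lat -9.8 z 189.7 xy 581.0 110.3 | minus path, to the right: 0.0 (path h 4 z 189.5)
48 lat -11.4 z 189.7 xy 581.3 116.5 | minus path, to the right: -0.2 (path h 6 z 189.6)
54 lat -12.7 z 189.9 xy 582.1 122.5 | minus path, to the right: -0.2 (path h 7 z 189.8)
60 lat -13.4 z 189.9 xy 583.3 128.5 | minus path, to the right: 0.1 (path h 9 z 190.0)
66 lat -14.6 z 190.0 xy 584.0 134.6 | minus path, to the right: -0.1 (path h 9 z 190.2)
72 lat -15.5 z 189.9 xy 585.1 140.5 | minus path, to the right: -0.0 (path h 9 z 190.4)
78 lat -16.5 z 190.5 xy 586.1 146.5 | minus path, to the right: -0.0 (path h 9 z 190.5)
84 lat -17.4 z 192.4 xy 587.2 152.5 | minus path, to the right: 0.1 (path h 9 z 190.6)
90 lat -18.4 z 194.0 xy 588.0 158.5 | minus path, to the right: 0.0 (path h 9 z 190.6)
arc 261 lateral off path -0.06
[[-2.9, 0, 0], [0.0, -0.1, -2.6], 1], [[-3.7, 0, 0], [-0.1, -0.1, -2.5], 1], [[-2.0, 0, 0], [0.0, -0.1, -2.5], 1], [[-2.6, 0, 0], [-0.1, -0.1, -2.5], 1], [[-1.3, 0, 0], [0.0, 0.0, -2.4], 1], [[-1.6, 0, 0], [-0.1, -0.1, -2.5], 1], [[-0.8, 0, 0], [0.0, 0.0, -2.5], 1], [[-0.8, 0, 0], [-0.1, -0.1, -2.5], 1], 
end [579.8  87.5 195.5] h 2.7
```

Emit:
jog_arm(series=[[[-3,0,0],[0,0,-2.5],1],[[-3,0,0],[-0.1,0,-2.5],1],[[-2.5,0,0],[0,-0.1,-2.5],1],[[-2.2,0,0],[-0.1,0,-2.5],1],[[-1.5,0,0],[0,0,-2.5],1],[[-1.3,0,0],[-0.1,0,-2.5],1],[[-0.9,0,0],[-0.1,-0.1,-2.5],1],[[-0.7,0,0],[-0.1,0,-2.5],1]])

```text
clock: 17.35
eef_pos: [579.9, 87.5, 195.6]
tool_rot: [1.45, 1.571, -0.182]
force: [-0.7, 0.6, -1.3]
width: 28.5
```

Run:
```python
from plan import *
o,s,M=look("w16",bz=-1.5,step=4); cmp(o[::2]); print(o[-10:,[0,2,3,4]].round(1).tolist()); plan(8,3,-.1,196.1)
```

```text
pos [579.9  87.5 195.6] h 3.5 F [-0.7  0.6 -1.3] F tool [ 1.3 -0.8 -0.6] tq [0.02 0.02 0.  ] w 28.5 t 17.35
12 lat -0.4 z 189.3 xy 580.2 99.5 | minus path, to the right: -0.2 (path h 2 z 189.3)
20 lat -0.5 z 189.4 xy 580.6 107.5 | minus path, to the right: -0.2 (path h 4 z 189.4)
28 lat -0.6 z 189.7 xy 581.0 115.5 | minus path, to the right: -0.4 (path h 6 z 189.6)
36 lat 0.0 z 189.8 xy 582.1 123.4 | minus path, to the right: -0.3 (path h 8 z 189.9)
44 lat 1.0 z 189.8 xy 583.5 131.4 | minus path, to the right: -0.0 (path h 9 z 190.1)
52 lat 1.7 z 190.0 xy 584.7 139.3 | minus path, to the right: -0.2 (path h 9 z 190.3)
60 lat 2.5 z 190.7 xy 586.1 147.2 | minus path, to the right: -0.1 (path h 9 z 190.5)
68 lat 3.5 z 193.2 xy 587.5 155.2 | minus path, to the right: 0.0 (path h 9 z 190.6)
76 lat 4.3 z 190.6 xy 588.8 163.1 | minus path, to the right: 0.1 (path h 8 z 190.5)
84 lat 5.2 z 190.1 xy 590.2 171.0 | minus path, to the right: 0.3 (path h 9 z 190.4)
92 lat 7.1 z 193.8 xy 592.6 178.9 | minus path, to the right: 1.3 (path h 12 z 190.2)
[[60.0, 190.7, 586.1, 147.2], [64.0, 191.5, 586.8, 151.2], [68.0, 193.2, 587.5, 155.2], [72.0, 194.0, 588.1, 159.1], [76.0, 190.6, 588.8, 163.1], [80.0, 189.8, 589.6, 167.1], [84.0, 190.1, 590.2, 171.0], [88.0, 189.9, 590.8, 175.0], [92.0, 193.8, 592.6, 178.9], [96.0, 197.5, 592.2, 182.9]]
arc 281 lateral off path -0.03
[[-1.2, 0, 0], [-0.1, 0.0, -2.6], 1], [[-0.3, 0, 0], [0.0, -0.1, -3.0], 1], [[0.0, 0, 0], [-0.1, 0.0, -3.0], 1], [[0.2, 0, 0], [0.0, 0.0, -3.0], 1], [[0.4, 0, 0], [-0.1, 0.0, -3.0], 1], [[0.6, 0, 0], [0.0, 0.0, -3.0], 1], [[0.7, 0, 0], [-0.1, 0.0, -3.0], 1], [[0.9, 0, 0], [0.0, 0.1, -3.0], 1], 
end [581.  111.6 196.1] h 4.8
```

Emit:
jog_arm(series=[[[-1,0,0],[-0.1,0,-3],1],[[-0.3,0,0],[0,-0.1,-3],1],[[0,0,0],[-0.1,0,-3],1],[[0.2,0,0],[0,-0.1,-3],1],[[0.4,0,0],[-0.1,0,-3],1],[[0.6,0,0],[0,0,-3],1],[[0.7,0,0],[-0.1,0,-3],1],[[0.9,0,0],[0,0,-3],1]])

```text
clock: 18.4
eef_pos: [580.9, 111.5, 196.0]
tool_rot: [1.964, 1.571, 0.303]
force: [0.0, 0.1, -2.9]
width: 28.9
```

Run:
```python
from plan import *
o,s,M=look("w17",bz=-1.5,step=4); cmp(o[::2]); plan(8,2.5,-.1,196.4)
```

```text
pos [580.9 111.5 196. ] h 5.1 F [ 0.   0.1 -2.9] F tool [ 2.9  0.  -0.1] tq [-0.01 -0.03  0.01] w 28.9 t 18.4
12 lat 0.2 z 189.8 xy 582.2 123.5 | minus path, to the right: -0.2 (path h 8 z 189.9)
20 lat 0.6 z 189.7 xy 583.3 131.4 | minus path, to the right: -0.3 (path h 9 z 190.1)
28 lat 1.4 z 190.0 xy 584.8 139.3 | minus path, to the right: -0.1 (path h 9 z 190.3)
36 lat 1.9 z 190.4 xy 586.0 147.2 | minus path, to the right: -0.2 (path h 9 z 190.5)
44 lat 2.6 z 193.3 xy 587.5 155.1 | minus path, to the right: -0.0 (path h 9 z 190.6)
52 lat 3.1 z 190.8 xy 588.7 163.1 | minus path, to the right: -0.0 (path h 8 z 190.5)
60 lat 3.9 z 189.8 xy 590.2 171.0 | minus path, to the right: 0.3 (path h 9 z 190.4)
68 lat 6.1 z 193.9 xy 593.0 178.7 | minus path, to the right: 1.7 (path h 12 z 190.2)
76 lat 5.2 z 197.8 xy 592.9 186.8 | minus path, to the right: -0.3 (path h 13 z 190.0)
84 lat 5.9 z 189.9 xy 594.3 194.7 | minus path, to the right: -0.6 (path h 9 z 189.4)
92 lat 6.5 z 189.6 xy 595.6 202.6 | minus path, to the right: 0.0 (path h 4 z 188.1)
arc 306 lateral off path -0.08
[[0.5, 0, 0], [0.0, 0.1, -2.9], 1], [[0.8, 0, 0], [-0.1, 0.0, -2.5], 1], [[0.4, 0, 0], [0.0, 0.0, -2.5], 1], [[0.7, 0, 0], [-0.1, 0.1, -2.5], 1], [[0.4, 0, 0], [0.0, 0.0, -2.5], 1], [[0.4, 0, 0], [-0.1, 0.0, -2.5], 1], [[0.3, 0, 0], [0.0, 0.0, -2.5], 1], [[0.4, 0, 0], [0.0, 0.0, -2.5], 1], 
end [583.6 132.4 196.4] h 9.0
```

Emit:
jog_arm(series=[[[0.5,0,0],[0,0.1,-2.5],1],[[0.8,0,0],[0,0,-2.5],1],[[0.5,0,0],[-0.1,0,-2.5],1],[[0.6,0,0],[0,0,-2.5],1],[[0.5,0,0],[-0.1,0,-2.5],1],[[0.4,0,0],[0,0,-2.5],1],[[0.3,0,0],[-0.1,0,-2.5],1],[[0.3,0,0],[0,0,-2.5],1]])

```text
clock: 19.45
eef_pos: [583.5, 131.3, 196.3]
tool_rot: [1.872, 1.571, 0.144]
force: [-0.1, -0.3, -1.3]
width: 28.8
```

Run:
```python
from plan import *
o,s,M=look("w18",bz=-1.5,step=2); print(o[:,[0,1,2,4]].round(1).tolist()); plan(8,2,-.1,196.6)
d=dict(np.load("w18.npz")); save(d,"w18.png",(150,390,200,430),2.5)
```

```text
pos [583.5 131.3 196.3] h 9.0 F [-0.1 -0.3 -1.3] F tool [ 1.3 -0.1  0.3] tq [ 0.07 -0.05  0.  ] w 28.8 t 19.45
[[12.0, 0.1, 189.7, 143.1], [14.0, 0.0, 189.8, 145.1], [16.0, 0.0, 190.5, 147.1], [18.0, 0.3, 190.6, 149.0], [20.0, 0.3, 191.0, 151.0], [22.0, 0.3, 192.0, 153.0], [24.0, 0.3, 192.9, 155.0], [26.0, 0.2, 194.1, 156.9], [28.0, 0.3, 194.2, 158.9], [30.0, 0.3, 192.3, 160.9], [32.0, 0.2, 190.6, 162.9], [34.0, 0.2, 190.7, 164.8], [36.0, 0.3, 189.7, 166.8], [38.0, 0.4, 190.1, 168.8], [40.0, 0.4, 190.1, 170.7], [42.0, 0.4, 190.0, 172.7], [44.0, 0.5, 190.1, 174.7], [46.0, 0.4, 189.9, 176.7], [48.0, 0.2, 189.9, 178.7], [50.0, 0.4, 194.6, 180.6], [52.0, 0.4, 197.1, 182.6], [54.0, 0.4, 197.9, 184.6], [56.0, 0.6, 197.9, 186.5], [58.0, 0.6, 196.1, 188.5], [60.0, 0.6, 194.7, 190.5], [62.0, 0.6, 189.8, 192.4], [64.0, 0.6, 190.2, 194.4], [66.0, 0.6, 189.7, 196.4], [68.0, 0.6, 189.8, 198.4], [70.0, 0.6, 189.7, 200.3], [72.0, 0.6, 189.7, 202.3], [74.0, 0.8, 189.1, 204.3], [76.0, 0.8, 189.0, 206.2], [78.0, 0.8, 188.5, 208.2], [80.0, 0.8, 187.8, 210.2], [82.0, 0.8, 186.5, 212.2], [84.0, 1.0, 185.3, 214.1], [86.0, 0.8, 183.9, 216.1], [88.0, 0.8, 181.4, 218.1], [90.0, 1.0, 178.3, 220.0], [92.0, 1.0, 173.0, 222.0]]
arc 325 lateral off path -0.03
[[0.1, 0, 0], [0.0, 0.0, -1.5], 1], [[0.2, 0, 0], [-0.1, 0.0, -2.0], 1], [[0.1, 0, 0], [0.0, 0.0, -2.0], 1], [[0.1, 0, 0], [0.0, 0.1, -2.0], 1], [[0.0, 0, 0], [0.0, 0.0, -2.0], 1], [[0.1, 0, 0], [-0.1, 0.0, -2.0], 1], [[-0.1, 0, 0], [0.0, 0.0, -2.0], 1], [[-0.0, 0, 0], [0.0, 0.0, -2.0], 1], 
end [586.1 147.1 196.6] h 9.4
```

View pics/w18.png

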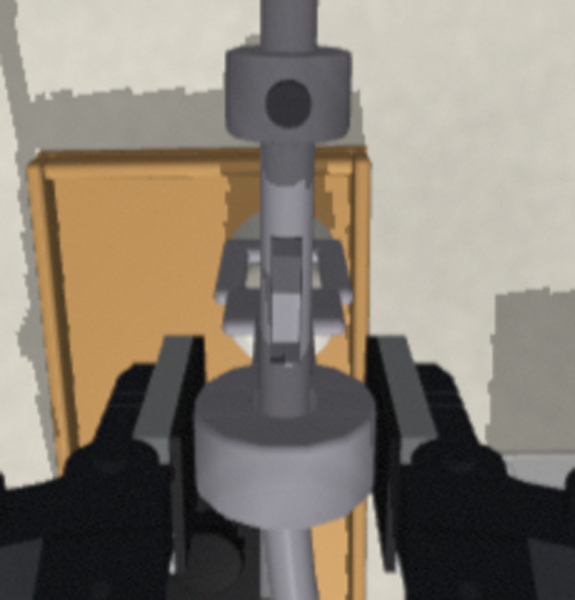

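The eye is centred between the pads with the catch just ahead at crop (288,300) and the stop collar at (288,100). The opener hangs straight and about 44 mm remain to home.

Emit:
jog_arm(series=[[[0.1,0,0],[-0.1,0,-2],1],[[0.1,0,0],[0,0,-2],1],[[0.1,0,0],[-0.1,0.1,-2],1],[[0.1,0,0],[0,0,-2],1],[[0,0,0],[-0.1,0,-2],1],[[0,0,0],[0,0,-2],1],[[0,0,0],[-0.1,0,-2],1],[[0,0,0],[0,0,-2],1]])

```text
clock: 20.5
eef_pos: [586.1, 147.0, 196.7]
tool_rot: [0.481, 1.571, -1.253]
force: [-0.3, 0.1, -0.6]
width: 28.7
```

Emit:
jog_arm(series=[[[0,0,0],[0,0,-1.5],1],[[0,0,0],[0,0,-1.5],1],[[0,0,0],[0,0,-1.5],1]])

```text
clock: 20.88
eef_pos: [587.0, 150.7, 196.8]
tool_rot: [0.232, 1.57, -1.503]
force: [-0.6, -2.9, -0.1]
width: 28.4
```

Emit:
jog_arm(series=[[[0,0,0],[0,0,-1.3],1],[[0,0,0],[0,0,-1.3],1],[[0,0,0],[0,0,-1.3],1]])

```text
clock: 21.25
eef_pos: [587.8, 156.0, 197.0]
tool_rot: [2.667, 1.569, 0.934]
force: [-0.2, -1.1, 1.0]
width: 29.0
```

Emit:
jog_arm(series=[[[0,0,0],[0,0,-1.3],1],[[0,0,0],[0,0,-1.3],1],[[0,0,0],[0,0,-1.3],1],[[0,0,0],[0,0,-1.3],1]])

```text
clock: 21.75
eef_pos: [588.4, 160.5, 196.8]
tool_rot: [2.199, 1.571, 0.465]
force: [-0.2, -1.9, 2.1]
width: 28.6
```

Run:
```python
from plan import *
o,s,M=look("w19",bz=-1.5,step=2,amax=40); print(o[:,[0,1,2]].round(1).tolist())
```

```text
pos [588.4 160.5 196.8] h 9.4 F [-0.2 -1.9  2.1] F tool [-2.1  0.1  1.9] tq [-0.26  0.08  0.02] w 28.6 t 21.75
[[12.0, 0.1, 189.9], [14.0, 0.1, 190.0], [16.0, 0.1, 189.7], [20.0, 0.1, 194.4], [22.0, 0.0, 194.2], [24.0, 0.0, 198.0], [26.0, 0.1, 197.9], [28.0, 0.1, 197.5], [30.0, 0.0, 194.7], [32.0, -0.2, 192.8], [34.0, 0.1, 189.9], [36.0, 0.1, 190.0], [38.0, 0.1, 189.7]]
```

Emit:
jog_arm(series=[[[0,0,0],[0,0,-1.5],1],[[0,0,0],[0,0,-1.5],1],[[0,0,0],[0,0,-1.5],1],[[0,0,0],[0,0,-1.5],1],[[0,0,0],[0,0,-1.5],1],[[0,0,0],[0,0,-1.5],1]])

```text
clock: 22.55
eef_pos: [589.5, 169.7, 196.4]
tool_rot: [-1.852, 1.57, 2.697]
force: [-0.6, -0.9, -0.9]
width: 28.3
```

Emit:
jog_arm(series=[[[0,0,0],[0,0,-1],1],[[0,0,0],[0,0,-0.8],1],[[0,0,0],[0,0,-0.6],1],[[0,0,0],[0,0,-0.5],1]])

```text
clock: 23.05
eef_pos: [590.3, 172.1, 196.7]
tool_rot: [0.406, 1.571, -1.328]
force: [0.7, -0.6, -1.4]
width: 28.7
```

Emit:
jog_arm(series=[[[0,0,0],[0,0,-0.5],1],[[0,0,0],[0,0,-0.5],1],[[0,0,0],[0,0,-0.5],1],[[0,0,0],[0,0,0],1]])

```text
clock: 23.55
eef_pos: [590.5, 173.6, 196.7]
tool_rot: [2.495, 1.571, 0.761]
force: [-0.2, 0.1, -1.1]
width: 29.0
```

Emit:
jog_arm(series=[[[0,0,0],[0,0,-0.5],1],[[0,0,0],[0,0,-0.4],1],[[0,0,0],[0,0,0],1]])

```text
clock: 23.92
eef_pos: [590.6, 174.0, 196.7]
tool_rot: [-0.14, 1.57, -1.875]
force: [-1.0, -1.4, -0.8]
width: 28.9
```

Emit:
jog_arm(series=[[[0,0,0],[0,0,-0.4],1],[[0,0,0],[0,0,0],1]])

```text
clock: 24.18
eef_pos: [590.6, 174.1, 196.7]
tool_rot: [-0.242, 1.57, -1.976]
force: [-1.1, -2.9, -0.2]
width: 28.6
```

Emit:
jog_arm(series=[[[0,0,0],[0,0,-0.4],1],[[0,0,0],[0,0,-0.4],1],[[0,0,0],[0,0,0],1],[[0,0,0],[0,0,0],1]])

```text
clock: 24.68
eef_pos: [590.6, 174.1, 196.7]
tool_rot: [-0.244, 1.568, -1.979]
force: [-1.7, -5.8, 0.4]
width: 28.9
```

Emit:
jog_arm(series=[[[0,0,0],[0,0,-0.3],1],[[0,0,0],[0,0,0],1],[[0,0,0],[0,0,0],1]])

```text
clock: 25.05
eef_pos: [590.6, 174.1, 196.7]
tool_rot: [-0.237, 1.568, -1.972]
force: [-1.7, -6.6, 2.5]
width: 28.4
```

Run:
```python
from plan import *
s=read_state(); print(s["force"])
d=get_image("wrist"); np.savez("w20",**d); M=R.from_euler("xyz",s["tool_rot"]).as_matrix()
save(d,"w20.png",(190,430,200,430),2.5)
v,u=np.mgrid[0:480,0:640]; P=dep(d,u,v); L=(P-s["eef_pos"])@M
m=(abs(L[...,1]+1.65)<2.5)
for a in range(-40,24,2):
    k=L[m&(abs(-L[...,2]-a)<1)]
    if len(k)>3: print(a,len(k),(s["eef_pos"][2]-np.percentile(k[:,0],10)-1.5).round(1),end="; ")
```

```text
[-1.72695385 -6.61841999  2.47241839]
-40 23 193.5; -38 44 193.7; -36 49 193.5; -34 47 193.8; -32 47 193.7; -30 34 194.0; -28 46 194.5; -26 47 194.4; -24 36 194.9; -22 35 195.7; -20 34 196.4; -18 28 197.6; -16 67 198.1; -14 35 197.3; -8 33 204.2; -6 64 204.6; -4 61 204.6; -2 65 204.9; 0 64 204.8; 2 63 204.7; 4 90 204.7; 6 158 203.5; 8 41 246.2; 10 1407 262.4; 12 354 263.4; 14 125 201.9; 16 77 198.8; 18 132 197.8; 20 63 194.1; 22 61 194.0;
```

View pics/w20.png

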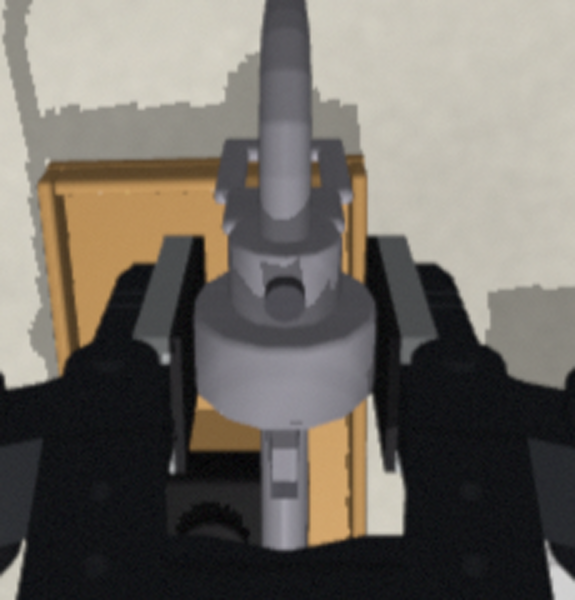

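The eye is against the stop collar (screw at crop (285,297)), and the catch is up behind it at (285,470). Next I'll take off the pressure, lower it to hang, then let go.

Emit:
jog_arm(series=[[[0,0,0],[0,0,0.9],1],[[0,0,0],[0,0,0.9],1],[[0,0,0],[0.5,0,0.2],1],[[0,0,0],[0.5,0,0],1],[[0,0,0],[0,0,0],1]])

```text
clock: 25.72
eef_pos: [590.7, 174.0, 195.7]
tool_rot: [2.099, 1.571, 0.365]
force: [-0.3, -3.2, -1.3]
width: 28.4
```

Emit:
jog_arm(series=[[[0,0,0],[0,0,0.5],1],[[0,0,0],[0.3,0,0.3],1],[[0,0,0],[0.3,0,0],1],[[0,0,0],[0,0,0],1]])

```text
clock: 26.22
eef_pos: [590.4, 174.0, 195.1]
tool_rot: [3.102, 1.57, 1.369]
force: [-0.4, -0.2, -1.6]
width: 28.8
```

Emit:
jog_arm(series=[[[0,0,0],[0.3,0,0],1],[[0,0,0],[0.2,0,0],1],[[0,0,0],[0,0,0],0.28],[[0,0,0],[0,0,0],0.2],[[0,0,0],[0,0,0],0],[[0,0,0],[0,0,0],-0.3],[[0,0,0],[0,0,0],-0.6],[[0,0,0],[0,0,0],-0.6]])

```text
clock: 27.22
eef_pos: [590.5, 173.1, 194.6]
tool_rot: [1.037, 1.571, -0.697]
force: [0.3, -0.5, -0.2]
width: 68.2
```

Run:
```python
from plan import *
s=read_state(); print(s["force"],s["width"],s["eef_pos"])
d=get_image("wrist"); np.savez("w21",**d); M=R.from_euler("xyz",s["tool_rot"]).as_matrix()
v,u=np.mgrid[0:480,0:640]; P=dep(d,u,v); L=(P-s["eef_pos"])@M
m=(abs(L[...,1]+1.65)<2.5)
for a in range(-24,24,2):
    k=L[m&(abs(-L[...,2]-a)<1)]
    if len(k)>3: print(a,len(k),(s["eef_pos"][2]-np.percentile(k[:,0],10)-1.5).round(1),end="; ")
m=(L[...,0]<12)&(L[...,0]>-15)&(abs(L[...,1]+1.65)<20)&(abs(L[...,2])<11); k=L[m]; print("\nboss lat",k[:,1].min()+1.65,k[:,1].max()+1.65)
```

```text
[ 0.27494715 -0.48886995 -0.20395759] 68.15050122339399 [590.47836749 173.13245302 194.6111253 ]
-24 38 194.6; -22 33 195.5; -20 42 196.3; -18 27 197.2; -16 40 198.2; -14 89 198.3; -12 22 196.3; -8 8 201.8; -6 61 202.9; -4 70 202.8; -2 64 202.7; 0 61 203.0; 2 64 202.9; 4 71 202.8; 6 157 202.5; 8 42 244.3; 10 1359 260.4; 12 397 261.5; 14 97 202.2; 16 108 201.3; 18 149 198.5; 20 68 193.9; 22 68 193.9; 
boss lat -15.149358481377588 14.876776246826159
```

Emit:
jog_arm(series=[[[0,0,0],[-4,0,0],-1],[[0,0,0],[-8,0,0],-1],[[0,0,0],[-14,0,0],-1],[[0,0,0],[-20,0,0],-1],[[0,0,0],[-25,0,0],-1],[[0,0,0],[-25,0,0],-1],[[0,0,0],[-12,0,0],-1],[[0,0,0],[0,0,0],-1]])

```text
clock: 28.28
eef_pos: [590.8, 173.3, 303.7]
tool_rot: [2.001, 1.569, 0.266]
force: [-0.7, -0.2, 0.4]
width: 85.4
```

Emit:
jog_arm(series=[[[0,0,0],[0,-20,0],-1],[[0,0,0],[0,-35,0],-1],[[0,0,0],[0,-35,0],-1],[[0,0,0],[0,-10,0],-1],[[0,0,0],[0,0,0],-1],[[0,0,0],[0,0,0],-1],[[0,0,0],[0,0,0],-1],[[0,0,0],[0,0,0],-1]])

```text
clock: 29.28
eef_pos: [492.3, 189.3, 302.4]
tool_rot: [-2.034, 1.571, 2.515]
force: [-0.7, 0.0, -0.2]
width: 85.4
```

Run:
```python
from plan import *
s=read_state(); print(s["force"],s["eef_pos"],s["clock"],abs(s["qd"]).max())
e=get_image("scene"); save(e,"s2.png",(130,310,210,430),3.3); 
e0=dict(np.load("scene.npz")); v,u=np.mgrid[0:480,0:640]
P=dep(e,u,v); m=(P[...,2]>80)&(P[...,2]<212)&(abs(P[...,1]-172)<22)&(abs(P[...,0]-593)<25)
k=P[m]
for z in range(85,210,12):
    q=k[abs(k[:,2]-z)<6]
    if len(q): print(z,len(q),np.median(q,0).round(1))
```

```text
[-0.69954539  0.04752707 -0.22019928] [492.26653088 189.25371441 302.41764368] 29.275 0.004696466261446444
85 1 [604.9 170.7  89.7]
97 46 [592.4 171.3  96.5]
109 28 [585.9 172.  108.7]
121 26 [592.2 171.6 122.2]
133 45 [594.4 170.8 131.5]
145 32 [595.1 170.3 144.3]
157 27 [594.4 170.1 155.6]
169 21 [594.6 169.8 169.8]
181 32 [596.6 166.4 183. ]
193 92 [599.5 166.6 194.7]
205 53 [594.9 171.1 201.7]
```

View pics/s2.png

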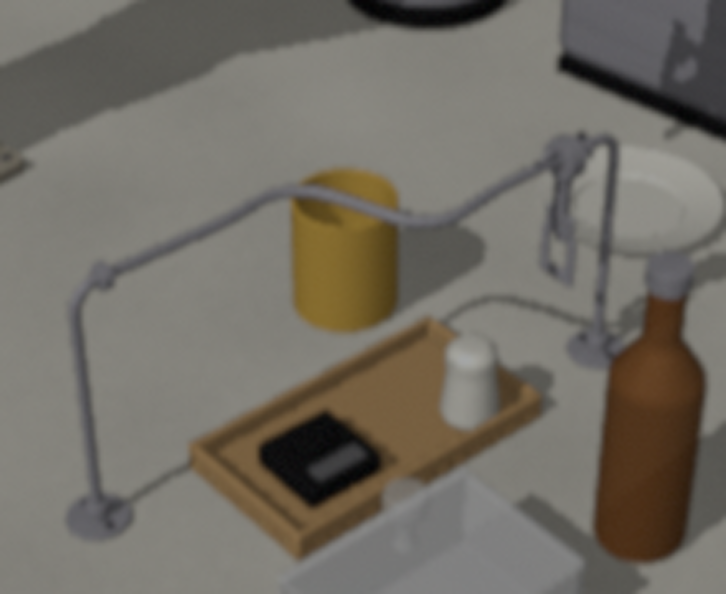

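The opener hangs upright at the stop (crop (567,155)), with the rest of the scene unchanged and the arm clear of it. I'll wait a second so it settles, then hand in.

Emit:
jog_arm(series=[[[0,0,0],[0,0,0],-1],[[0,0,0],[0,0,0],-1],[[0,0,0],[0,0,0],-1],[[0,0,0],[0,0,0],-1],[[0,0,0],[0,0,0],-1],[[0,0,0],[0,0,0],-1],[[0,0,0],[0,0,0],-1],[[0,0,0],[0,0,0],-1]])

```text
clock: 30.32
eef_pos: [491.8, 189.4, 302.7]
tool_rot: [2.184, 1.571, 0.45]
force: [-0.5, -0.2, -0.3]
width: 85.4
```

```bash
python3 -c "
from cell import *
print(finish_job())"
```

```text
the job is handed in; nothing more can be done
None
```

The opener is parked: I slid it round both corners and over the catch, pressed it home against the stop, let it go, and handed the job in at about 30 s. The hand-in gave no verdict, so the results below are from my own checks.

- **Along the rail:** I took the eye from above and followed the rod with wrist views and force readings. The end-of-move readings stayed at or below about 3 N along the rail and over the catch. The highest was about 6 N, when the jaws closed on the eye.
- **Pressed home:** The push on the stop read about 6 to 7 N, measured at the wrist and held for several tenths of a second.
- **After letting go:** The wrist depth showed the catch standing about 4.3 mm above the rod behind the eye, against 4.5 mm as drawn, so it has sprung up. The boss was dropped to its hanging height.
- **Final scene view:** The opener hangs upright at the stop, the other things look unmoved by eye, and the gripper is well clear. I did not measure the bystanders again.

One disagreement: the three cameras' world positions differed by 2 to 4 mm. I corrected for it by lining up the wrist view with the fingers and the rod itself.

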